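# Put the washed cutters and nozzle away in their tins

## Task

Put the washed baking tools away: stand both round cutters in the round tin, both square cutters in the square tin, and the piping nozzle upright on its wide end in the small oblong tray. In each tin the two cutters stand flat on the tin's floor beside each other, not stacked, nested or leaning; leave the little glass jar standing where it is.

Things in the scene. Friction and masses are not known exactly. Their poses are not given: they have to be found in the camera images.
- ring_large_mid (a point): The larger round pastry cutter: a plain steel ring, open top and bottom, 60 mm across outside, 40 mm high, wall 3 mm, standing on its edge with the open end up. Its point is the centre, half-way up (20 mm above the underside); z points up.
- ring_small_mid (a point): The smaller round pastry cutter: a plain steel ring, open top and bottom, 44 mm across outside, 40 mm high, wall 3 mm, open end up. Its point is the centre, half-way up (20 mm above the underside); z points up.
- square_large_mid (a point): The larger square pastry cutter: four steel walls, open top and bottom, 56 by 56 mm outside, 40 mm high, wall 3 mm, open end up. Its point is the centre, half-way up (20 mm above the underside); z points up, x and y are square to its walls.
- square_small_mid (a point): The smaller square pastry cutter: four steel walls, open top and bottom, 42 by 42 mm outside, 40 mm high, wall 3 mm, open end up. Its point is the centre, half-way up (20 mm above the underside); z points up, x and y are square to its walls.
- nozzle_mid (a point): Steel piping nozzle standing on its wide end: a cone 56 mm high, 34 mm across at the foot, 29 mm across at 32 mm height, then narrowing to 12 mm at the tip. Its point is the centre, half-way up (28 mm above the underside); z points up.
- tin_round: Shallow round aluminium tin, fixed: 168 mm across outside, 160 mm inside, rim 20 mm above the table, floor 4 mm thick. Origin: centre of its underside, on the table; z up.
- tin_square: Shallow square aluminium tin, fixed: 158 by 158 mm outside, 150 by 150 mm inside, rim 20 mm above the table, floor 4 mm thick. Origin: centre of its underside, on the table; x and y square to its walls, z up.
- tray_oblong: Small shallow oblong aluminium tray, fixed: 98 mm (its x) by 138 mm (its y) outside, 90 by 130 mm inside, rim 20 mm above the table, floor 4 mm thick. Origin: centre of its underside, on the table; z up.
- jar_mid (a point): Small closed glass jar with a white lid, 40 mm across, 62 mm high, standing among the cutters, to be left alone. Its point is on its axis, 31 mm above the table. (A plain metal can, 38 mm across and 65 mm high, also stands among them and has no part in the job.)

How it is judged:
At the end, for the whole second after the job is handed in: Round cutters in the round tin, square ones in the square tin, nozzle in the oblong tray: each on the tin's floor (height within 6 mm), upright within about 7 degrees, at rest; the two cutters of a tin side by side (centres over 40 mm apart), not one inside the other (horizontal distance between ring_large_mid and tin_round below 0.06 m and z of ring_large_mid in the frame of tin_round between 0.018 and 0.03 m and angle between each of ring_large_mid, ring_small_mid, square_large_mid, square_small_mid, nozzle_mid's own z axis and vertical below 0.12 rad and linear speed of each of ring_large, ring_small, square_large, square_small, nozzle below 0.02 m/s and horizontal distance between ring_small_mid and tin_round below 0.065 m and z of ring_small_mid in the frame of tin_round between 0.018 and 0.03 m and horizontal distance between each of square_large_mid, square_small_mid and tin_square below 0.085 m and z of square_large_mid in the frame of tin_square between 0.018 and 0.03 m and z of square_small_mid in the frame of tin_square between 0.018 and 0.03 m and horizontal distance between nozzle_mid and tray_oblong below 0.06 m and z of nozzle_mid in the frame of tray_oblong between 0.026 and 0.038 m and horizontal distance between ring_large_mid and ring_small_mid above 0.04 m and horizontal distance between square_large_mid and square_small_mid above 0.04 m); the robot touches nothing.
It fails at once if the glass jar is shifted by more than 30 mm or tipped over by more than about 20 degrees (distance of jar_mid from where it was at the start of the episode above 0.03 m or angle between jar_mid's own z axis and vertical above 0.35 rad).
It also fails if it takes over 109 s, if anything falls off the work surface, if the arm or the gripper's body presses on something with over 40 N, if the wrist force passes 120 N, or if a joint passes its speed limit or range.

## Robot

A 6-joint arm with a two-finger parallel gripper is mounted at the origin on the work surface. World frame = base frame: x ahead of the robot, y to its left, z up, the work surface at z = 0. Lengths are in m, angles in rad, forces in N, time in s.
With the tool pointing down it reaches from about 0.35 to 0.975 m from the base axis. Payload 17.4 kg.
Tool frame: the origin (TCP) lies at the very end of the fingers, on their centre line; the grasp point (between the pads) lies 19 mm behind it; y points along the fingers, x is the direction in which the jaws open and shut, and the axes are right-handed (so a half turn about y gives the same grasp; the last joint's range is limited). The gripper opens to 85 mm and grips with 20 to 120 N. Pads are 22 mm wide; open, the fingers measure 114 mm over their backs; the gripper's body (76 mm by 85 mm) begins 54 mm behind the grasp point. The pads swing forward as they close: fully open they stand 13 mm farther back than shut.
Start: joints at [1.135, 0.116, 1.442, -0, 1.584, -0.038], TCP at [0.261, 0.622, 0.231] pointing down, gripper open.
Joint ranges: [-2.83, 2.83], [-0.83, 2.19], [0.07, 2.5], [-1.14, 4.28], [0.01, 3], [-2.97, 2.97]. Speed limits (rad/s): [1.89, 1.89, 2.22, 3.14, 3.14, 3.14].

## Interface

Orientations are given as a unit quaternion [x, y, z, w].
In Python, from workcell import r, vision gives the robot as it stands.
- The arm moves only by the tool carry_out, never from a script. Its argument "increments" is a list of rows, each an object with "gripper": the gripper's target within -1 to 1 (shut at 1, half-way at 0, fully open at -1); "travel": the shift along the tool's x, y, z scaled (see below), a list of three; "yaw": the turn about the tool's y scaled (see below). A call has 1 to 12 rows; each row shifts and turns the pose as measured when the row begins, along the tool's axes as they then stand; what a row does not reach is not made up. The controller multiplies each number of a shift by 40 mm and each number of a turn by 6 degrees. A row lasts 1/12 s, in which the tool goes at most 41.7 mm and 7.16 degrees, less where a joint would pass 70% of its speed; a pose out of reach is approached as far as the arm can. A call with a number of a shift or a turn outside -1 to 1 is refused whole. A call with a gripper value outside its range is refused whole. The fingers move at their own pace and stop on an object; "grip_force" is the grip in N (left out, the last holds). Time passes only in rows, so rows that do not move let the fingers close. It gives the time, the measured TCP pose, the force and the opening at its end, in the units of the state.
- r.observe(): the state, without advancing time (a new reading comes with each control period).
- vision.camera(name): name is "side" or "top"; returns the picture (400x640x3 uint8, red, green, blue); there is no depth.
- vision.camera_info(name): a dict with "mtx" (3x3 intrinsics, pixels), "xyz" and "orientation" of the camera in the world. Camera axes: x right, y up, looking along -z (the intrinsics and any distortion apply to the point x, -y, -z); pixel columns grow to the right and rows downward; lengths in m; the calibration is good to about 2 mm. A picture is of the moment at which its call begins. camera_info takes no time and is no camera call.
- r.hand_in(): hands the job in, once; it reports no verdict.
The state is a dict: "clock": time; "joint_pos": joint angles; "joint_vel": joint speeds; "joint_efforts": joint torques, N m; "position": TCP position; "tool_rot": TCP orientation; "force": force on the tool from outside, world axes, zero at the start; "ft_torque": the same for the moment, N m; "grip_width": finger opening in m.
Only numpy, scipy, OpenCV 4.12 (cv2) and the standard library are available. Lean on these libraries where they do the work, as an engineer would, in place of code of your own. Each camera call takes 0.05 s, during which the arm holds its last target.

## Working session

There is one attempt and no reset: what is moved stays moved. The work goes in short steps, Python scripts to look and compute and a tool call to move; the robot and the scene stay as the last step left them, time stands still between calls to the robot, and variables do not carry over. Pictures are saved under pics/ and viewed, and the job is handed in when it is done.

Besides the shell and the picture viewer there is one more tool, called after "Emit:" as name(argument=value, ...), one argument or row to a line, values as JSON. carry_out: Moves the arm, as the interface text tells. Shifts and turns lie within -1 to 1; 1 stands for 40 mm of shift or 6 degrees of turn. Its arguments: {"type":"object","properties":{"increments":{"type":"array","items":{"type":"object","properties":{"gripper":{"type":"number"},"travel":{"type":"array","items":{"type":"number"}},"yaw":{"type":"number"}}}},"grip_force":{"type":"number"}},"required":["increments"]}

```bash
mkdir -p pics; ls; python3 - <<'E'
from workcell import r, vision
import cv2
for n in ("top","side"):
    im=vision.camera(n); cv2.imwrite(f"pics/{n}0.png",im[:,:,::-1]); i=vision.camera_info(n); print(n,i)
o=r.observe(); print(o)
E
```

```text
pics
top {'mtx': array([[463.46897265,   0.        , 321.90199929],
       [  0.        , 463.46897265, 199.51097769],
       [  0.        ,   0.        ,   1.        ]]), 'xyz': array([0.29497526, 0.01699925, 1.25079831]), 'orientation': array([ 0.07270576, -0.07264343, -0.69782475,  0.70885641])}
side {'mtx': array([[369.69152721,   0.        , 320.08781837],
       [  0.        , 369.69152721, 195.93677254],
       [  0.        ,   0.        ,   1.        ]]), 'xyz': array([0.42745634, 0.63614775, 0.54218366]), 'orientation': array([-0.0404592 ,  0.45096371,  0.88918008, -0.06598151])}
{'clock': 0.1, 'joint_pos': array([ 1.13519856e+00,  1.16431095e-01,  1.44219691e+00, -8.00103612e-06,
        1.58401217e+00, -3.78123936e-02]), 'joint_vel': array([ 7.45695687e-07, -1.54069135e-03, -2.16630982e-03,  3.50185410e-05,
        1.27628893e-03,  6.09620906e-04]), 'joint_efforts': array([ 1.84194920e-03, -7.33660412e+01, -6.33789039e+01,  8.44283090e-05,
        5.28645018e-03,  5.42867076e-05]), 'position': array([0.26142426, 0.62213085, 0.23064164]), 'tool_rot': array([ 0.58913049,  0.3910364 , -0.39166543, -0.58873933]), 'force': array([ 0.15154375, -0.41442627,  0.47859086]), 'ft_torque': array([-0.07398491,  0.01032268,  0.00042181]), 'grip_width': 0.08545889776105188}
```

View pics/top0.png

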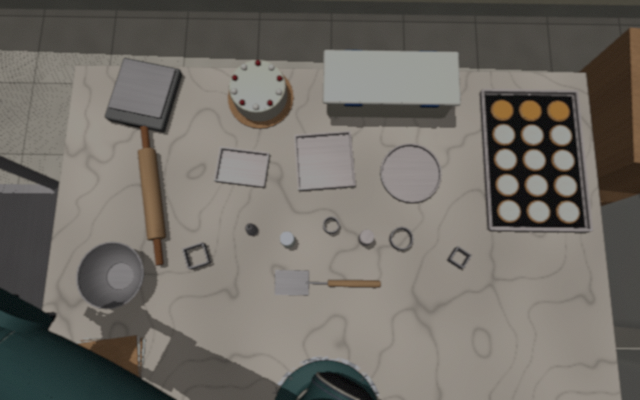

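View pics/side0.png

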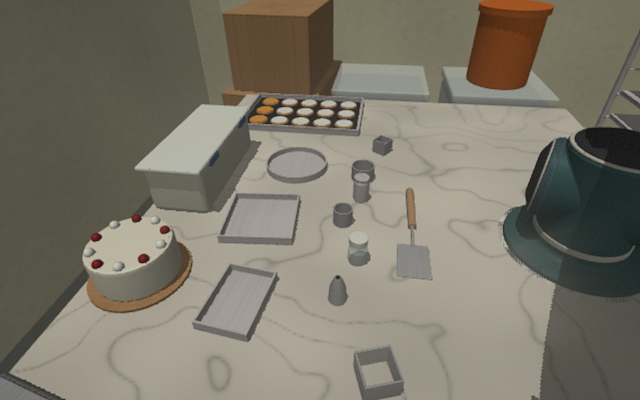

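```bash
python3 - <<'E'
from scipy.spatial.transform import Rotation as R
import numpy as np
print(R.from_quat([ 0.58913049,  0.3910364 , -0.39166543, -0.58873933]).as_matrix().round(4))
import cv2
im=cv2.imread("pics/top0.png")
cv2.imwrite("pics/top0_crop.png",cv2.resize(im[0:400,240:640],(800,800))[:600])
E
```

```text
[[ 3.874e-01 -4.000e-04 -9.219e-01]
 [ 9.219e-01 -1.000e-03  3.874e-01]
 [-1.000e-03 -1.000e+00  0.000e+00]]
```

The top view shows the oblong tray (243,168), square tin (325,162), round tin (410,173), nozzle (251,229), white-lidded jar (288,240), small ring (332,226), can (367,239), large ring (401,239), large square cutter (198,257) and small square cutter (458,258). In the side view the large square is at the bottom (378,372) and the jar at (358,248).

I'll zoom in for accurate measurement.

```bash
cat > h.py <<'E'
import numpy as np, cv2
from scipy.spatial.transform import Rotation as R
from workcell import r, vision
class Cam:
    def __init__(s,n):
        i=vision.camera_info(n); s.K=i["mtx"]; s.c=i["xyz"]; s.R=R.from_quat(i["orientation"]).as_matrix()
    def proj(s,P):
        p=(np.atleast_2d(P)-s.c)@s.R; p=p*[1,-1,-1]; q=p@s.K.T; return q[:,:2]/q[:,2:]
    def ray(s,px,z):
        px=np.atleast_2d(np.asarray(px,float)); d=np.c_[px,np.ones(len(px))]@np.linalg.inv(s.K).T*[1,-1,-1]; d=d@s.R.T
        z=np.broadcast_to(z,len(px)); t=(z-s.c[2])/d[:,2]; return s.c+d*t[:,None]
def crop(im,x,y,w,h,k,name):
    c=im[y:y+h,x:x+w]; cv2.imwrite(name,cv2.resize(c,None,fx=k,fy=k,interpolation=cv2.INTER_CUBIC))
E
python3 - <<'E'
from h import *
t=cv2.imread("pics/top0.png"); 
crop(t,180,210,130,80,6,"pics/a.png"); crop(t,310,205,130,80,6,"pics/b.png");crop(t,430,235,60,50,8,"pics/c.png");crop(t,205,120,250,95,3.2,"pics/d.png")
T=Cam("top");S=Cam("side")
# rough
for n,p,z in [("nozzle",(251,229),.03),("jar",(288,240),.06),("rs",(332,226),.04),("can",(367,239),.065),("rl",(401,239),.04),("sl",(198,257),.04),("ss",(458,258),.04),("tray",(243,168),.02),("sq",(325,162),.02),("rd",(410,173),.02)]:
    P=T.ray(p,z)[0]; print(n,P.round(3),S.proj(P).round(0),np.hypot(*P[:2]).round(3))
E
```

```text
nozzle [0.467 0.206 0.03 ] [[339. 286.]] 0.51
jar [0.436 0.105 0.06 ] [[362. 237.]] 0.448
rs [ 0.477 -0.009  0.04 ] [[346. 207.]] 0.477
can [ 0.441 -0.098  0.065] [[365. 177.]] 0.452
rl [ 0.445 -0.19   0.04 ] [[365. 165.]] 0.484
sl [0.39  0.339 0.04 ] [[382. 360.]] 0.517
ss [ 0.398 -0.337  0.04 ] [[384. 140.]] 0.522
tray [0.637 0.238 0.02 ] [[241. 293.]] 0.68
sq [0.658 0.012 0.02 ] [[265. 213.]] 0.658
rd [ 0.63  -0.222  0.02 ] [[298. 161.]] 0.668
```

View pics/a.png

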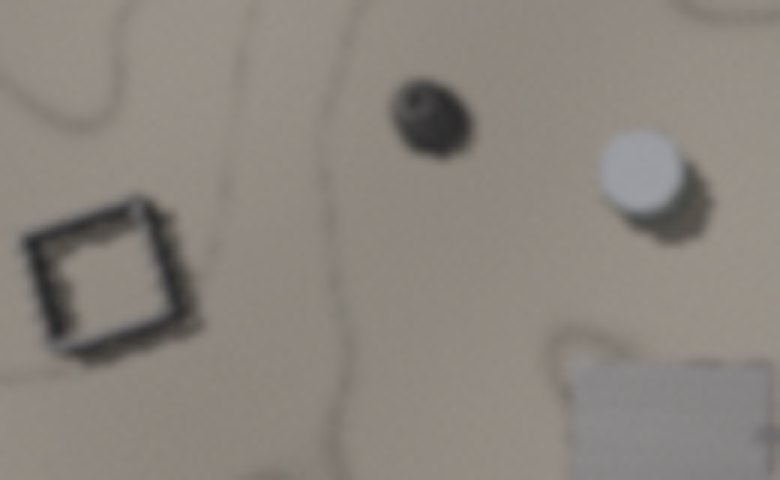

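View pics/b.png

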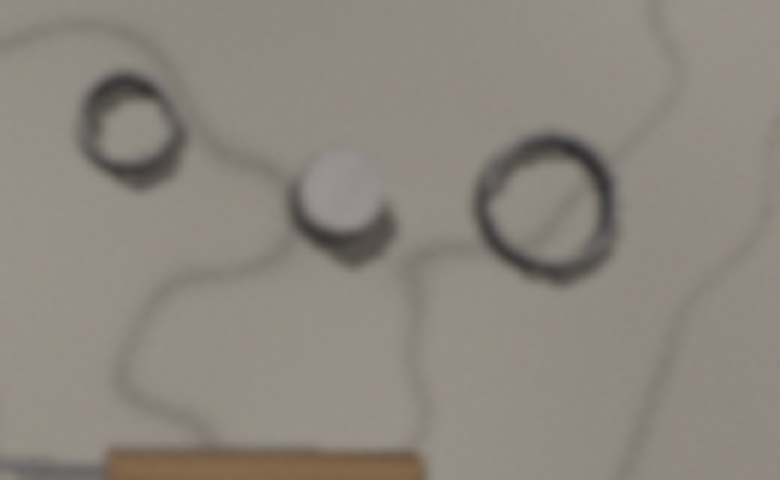

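View pics/c.png

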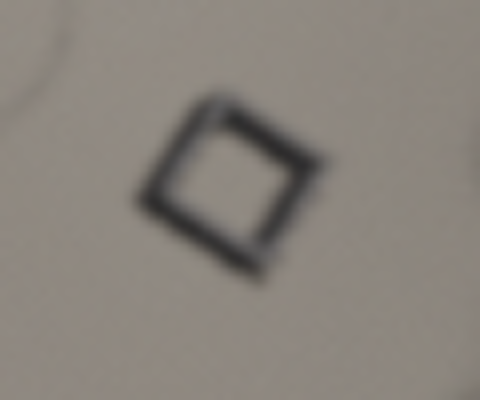

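View pics/d.png

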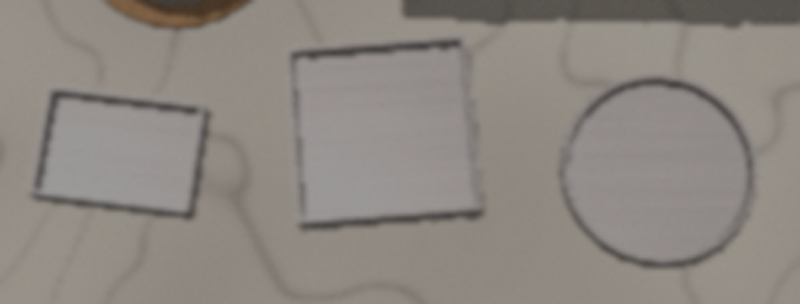

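```bash
cat > ov.py <<'E'
from h import *
def circ(x,y,z,rad): a=np.linspace(0,2*np.pi,60); return np.c_[x+rad*np.cos(a),y+rad*np.sin(a),a*0+z]
def sq(x,y,z,wx,wy,th):
    p=np.array([[1,1],[-1,1],[-1,-1],[1,-1],[1,1]])*[wx/2,wy/2]; c,s=np.cos(th),np.sin(th)
    p=p@np.array([[c,s],[-s,c]]); return np.c_[p+[x,y],np.full(5,z)]
def lines(o):
    k=o["k"];x,y=o["x"],o["y"];th=np.radians(o.get("th",0))
    if k=="ring": return [circ(x,y,o.get("z0",0)+z,rad) for z in(0,.04) for rad in (o["r"],)]
    if k=="sq": return [sq(x,y,o.get("z0",0)+z,o["w"],o["w"],th) for z in (0,.04)]
    if k=="noz": z0=o.get("z0",0); return [circ(x,y,z0,.017),circ(x,y,z0+.032,.0145),circ(x,y,z0+.056,.006)]
    if k=="cyl": return [circ(x,y,z,o["r"]) for z in (0,o["h"])]
    if k=="tin": return [sq(x,y,z,o["wx"],o["wy"],th) for z in (0,.02)]
    if k=="rtin": return [circ(x,y,z,.084) for z in (0,.02)]
def overlay(cam,im,objs,box,k,name):
    x,y,w,h=box; c=cv2.resize(im[y:y+h,x:x+w],None,fx=k,fy=k,interpolation=cv2.INTER_CUBIC)
    for o in objs:
        for i,L in enumerate(lines(o)):
            q=((cam.proj(L)-[x,y]+.5)*k-.5)
            cv2.polylines(c,[np.round(q*16).astype(int)],False,[(0,0,255),(0,255,0),(255,100,0)][i],1,cv2.LINE_AA,4)
    cv2.imwrite(name,c)
E
cat > objs.py <<'E'
O=dict(
nozzle=dict(k="noz",x=.467,y=.206),
jar=dict(k="cyl",x=.436,y=.105,r=.02,h=.062),
rs=dict(k="ring",x=.477,y=-.009,r=.022),
can=dict(k="cyl",x=.441,y=-.098,r=.019,h=.065),
rl=dict(k="ring",x=.445,y=-.19,r=.03),
sl=dict(k="sq",x=.39,y=.339,w=.056,th=18),
ss=dict(k="sq",x=.398,y=-.337,w=.042,th=-30),
tray=dict(k="tin",x=.637,y=.238,wx=.098,wy=.138,th=-7),
tsq=dict(k="tin",x=.658,y=.012,wx=.158,wy=.158,th=4),
trd=dict(k="rtin",x=.63,y=-.222))
E
cat > show.py <<'E'
import sys; from ov import *; from objs import O
B=O.values();T=Cam("top");S=Cam("side");t=cv2.imread("pics/top0.png");s=cv2.imread("pics/side0.png")
n=sys.argv[1]
def grid(ims,name):
    cv2.imwrite(name,np.vstack([np.hstack(r) for r in ims]))
def tile(cam,im,o):
    c=cam.proj([[o["x"],o["y"],.02]])[0]; w=dict(ring=30,sq=34,noz=28,cyl=28).get(o["k"],88)
    if cam is S: w=int(w*1.35) if o['k'] not in('tin','rtin') else 110
    if cam is S and o["x"]==O["sl"]["x"]: w=66
    x=int(np.clip(c[0]-w/2,0,640-w));y=int(np.clip(c[1]-w/2,0,400-w))
    overlay(cam,im,B,(x,y,w,w),260/w,"/tmp/q.png"); return cv2.resize(cv2.imread("/tmp/q.png"),(260,260))
def mk(names,name):
    grid([[tile(T,t,O[a]) for a in names],[tile(S,s,O[a]) for a in names]],name)
mk(["nozzle","rs","rl"],f"pics/g1_{n}.png");mk(["sl","ss","jar"],f"pics/g2_{n}.png");mk(["tray","tsq","trd"],f"pics/g3_{n}.png")
E
python3 show.py 1
```

```text
(no output)
```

View pics/g1_1.png

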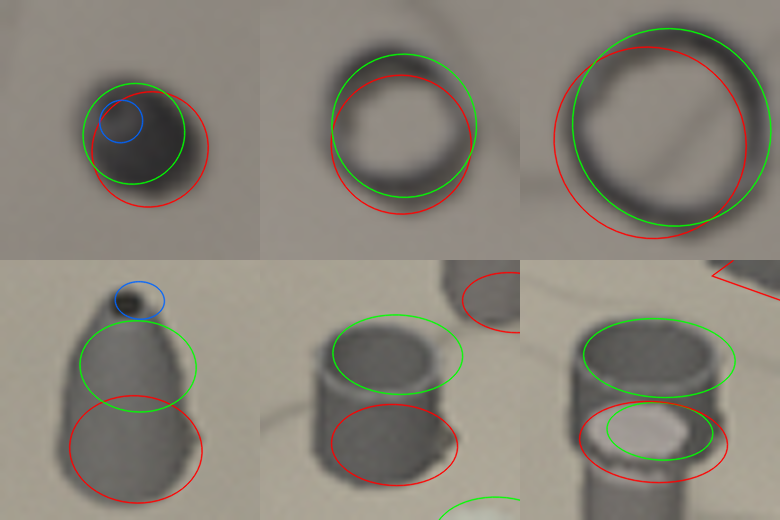

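View pics/g2_1.png

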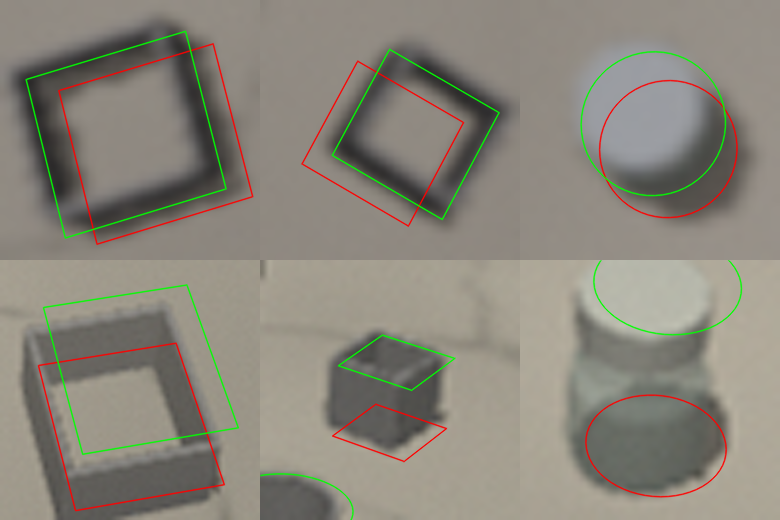

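View pics/g3_1.png

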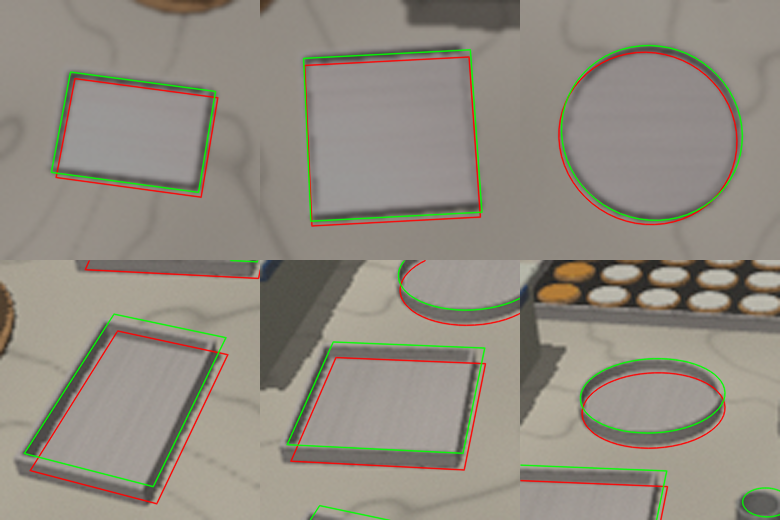

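The overlay fits within a few mm, consistently needing a little more +x; refining.

```bash
cat > objs.py <<'E'
O=dict(
nozzle=dict(k="noz",x=.470,y=.207),
jar=dict(k="cyl",x=.440,y=.108,r=.02,h=.062),
rs=dict(k="ring",x=.481,y=-.008,r=.022),
can=dict(k="cyl",x=.444,y=-.098,r=.019,h=.065),
rl=dict(k="ring",x=.449,y=-.189,r=.03),
sl=dict(k="sq",x=.395,y=.345,w=.056,th=18),
ss=dict(k="sq",x=.401,y=-.340,w=.042,th=-31),
tray=dict(k="tin",x=.640,y=.240,wx=.098,wy=.138,th=-8.5),
tsq=dict(k="tin",x=.661,y=.012,wx=.158,wy=.158,th=3),
trd=dict(k="rtin",x=.632,y=-.222))
E
python3 show.py 2
```

```text
(no output)
```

View pics/g1_2.png

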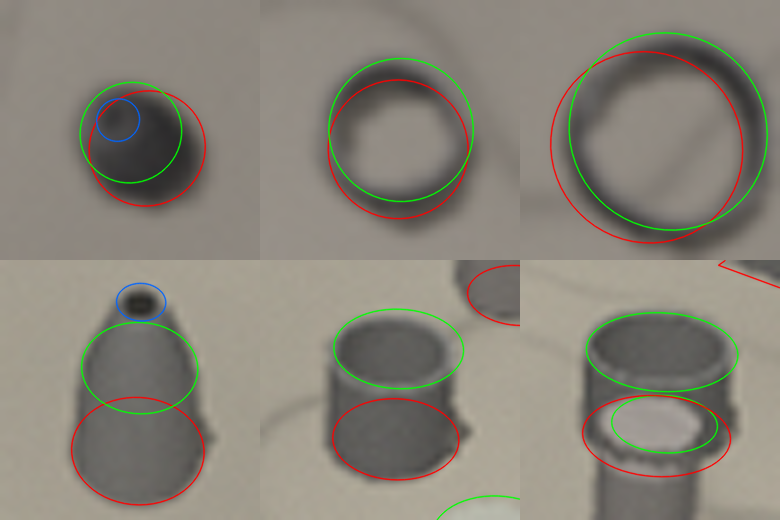

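View pics/g2_2.png

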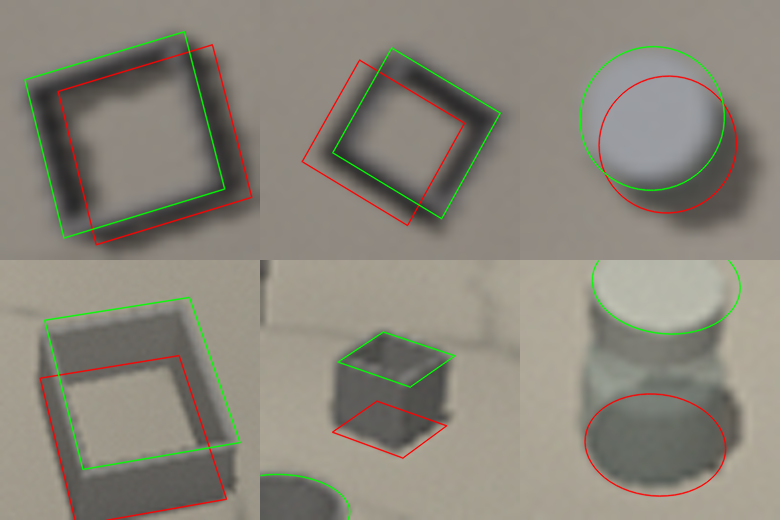

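View pics/g3_2.png

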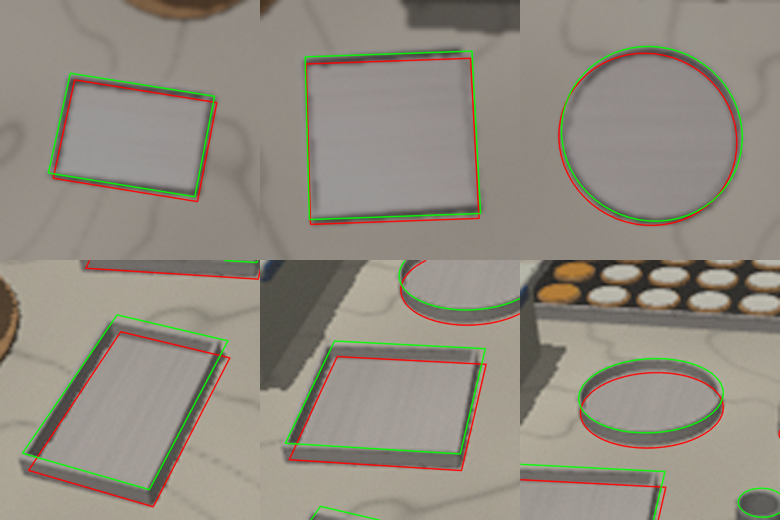

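The wireframes now fit within about 2 mm in both views. The arm starts near the bowl, so I'll turn in place first: heading is 67° and the large square needs 18°.

Emit:
carry_out(
  increments=[
    {"yaw":1,"travel":[0,0,0],"gripper":-1},
    {"yaw":1,"travel":[0,0,0],"gripper":-1},
    {"yaw":1,"travel":[0,0,0],"gripper":-1},
    {"yaw":1,"travel":[0,0,0],"gripper":-1},
    {"yaw":1,"travel":[0,0,0],"gripper":-1},
    {"yaw":1,"travel":[0,0,0],"gripper":-1},
    {"yaw":1,"travel":[0,0,0],"gripper":-1},
    {"yaw":1,"travel":[0,0,0],"gripper":-1},
    {"yaw":0,"travel":[0,0,0],"gripper":-1},
  ],
  grip_force=40,
)

```text
clock: 0.85
position: [0.2609, 0.6211, 0.2264]
tool_rot: [0.702, 0.103, -0.106, -0.697]
force: [-0.4, 0.9, 0.9]
grip_width: 0.0853
```

```bash
cat > go.py <<'E'
import sys; from h import *
# go.py x y [z] : travel in tool axes (units of 40mm) and heading
o=r.observe(); M=R.from_quat(o["tool_rot"]).as_matrix(); p=o["position"]
h=np.degrees(np.arctan2(M[1,0],M[0,0]))
a=[float(v) for v in sys.argv[1:]]
print("t",o["clock"].__round__(2),"p",p.round(4),"head",h.round(2),"tilt",M[:,1].round(3),"w",round(o["grip_width"],4),"F",o["force"].round(1))
if len(a)>=2:
    t=np.array([a[0],a[1],a[2] if len(a)>2 else p[2]]); print("units",(M.T@(t-p)/.04).round(2))
    if len(a)>3: print("yaw units",((h-a[3]+180)%360-180)/6)
E
python3 go.py .395 .345 .2 18
```

```text
t 0.85 p [0.2609 0.6211 0.2264] head 16.92 tilt [-0.003 -0.007 -1.   ] w 0.0853 F [-0.4  0.9  0.9]
units [ 1.2   0.7  -7.58]
yaw units -0.18020221957756632
```

Emit:
carry_out(
  increments=[
    {"yaw":-0.1,"travel":[0.13,0,-0.85],"gripper":-1},
    {"yaw":-0.1,"travel":[0.13,0,-0.85],"gripper":-1},
    {"yaw":0,"travel":[0.13,0,-0.85],"gripper":-1},
    {"yaw":0,"travel":[0.13,0,-0.85],"gripper":-1},
    {"yaw":0,"travel":[0.13,0.2,-0.85],"gripper":-1},
    {"yaw":0,"travel":[0.13,0.4,-0.85],"gripper":-1},
    {"yaw":0,"travel":[0.13,0.5,-0.85],"gripper":-1},
    {"yaw":0,"travel":[0.13,0.5,-0.85],"gripper":-1},
    {"yaw":0,"travel":[0.13,0.5,-0.8],"gripper":-1},
    {"yaw":0,"travel":[0,0,0],"gripper":-1},
  ],
)

```text
clock: 1.68
position: [0.406, 0.3369, 0.138]
tool_rot: [0.698, 0.126, -0.129, -0.693]
force: [-0.4, -0.5, 0.0]
grip_width: 0.0855
```

```bash
python3 go.py .395 .345 .007 17
```

```text
t 1.68 p [0.406  0.3369 0.138 ] head 20.78 tilt [-0.004 -0.008 -1.   ] w 0.0855 F [-0.4 -0.5  0. ]
units [-0.16  3.28  0.31]
yaw units 0.6306249467603683
```

Emit:
carry_out(
  increments=[
    {"yaw":0.5,"travel":[-0.1,0.4,0.3],"gripper":-1},
    {"yaw":0.1,"travel":[-0.06,0.4,0],"gripper":-1},
    {"yaw":0,"travel":[0,0.4,0],"gripper":-1},
    {"yaw":0,"travel":[0,0.3,0],"gripper":-1},
    {"yaw":0,"travel":[0,0,0],"gripper":-1},
  ],
)

```text
clock: 2.1
position: [0.3961, 0.3432, 0.075]
tool_rot: [0.701, 0.107, -0.111, -0.696]
force: [-0.2, -0.6, -1.4]
grip_width: 0.085
```

```bash
python3 go.py .395 .345 .007 17; cat > snap.py <<'E'
import sys; from h import *
# snap.py name cam x y w h k
n,c=sys.argv[1:3]; im=vision.camera(c)[:,:,::-1]; cv2.imwrite(f"pics/{n}_full.png",im)
x,y,w,hh,k=[int(v) for v in sys.argv[3:8]] if len(sys.argv)>3 else (0,0,640,400,1)
crop(im,x,y,w,hh,k,f"pics/{n}.png")
E
python3 snap.py s1 side 280 280 180 120 4
```

```text
t 2.1 p [0.3961 0.3432 0.075 ] head 17.73 tilt [-0.004 -0.008 -1.   ] w 0.085 F [-0.2 -0.6 -1.4]
units [-0.    1.7   0.06]
yaw units 0.12194897509751475
```

View pics/s1.png

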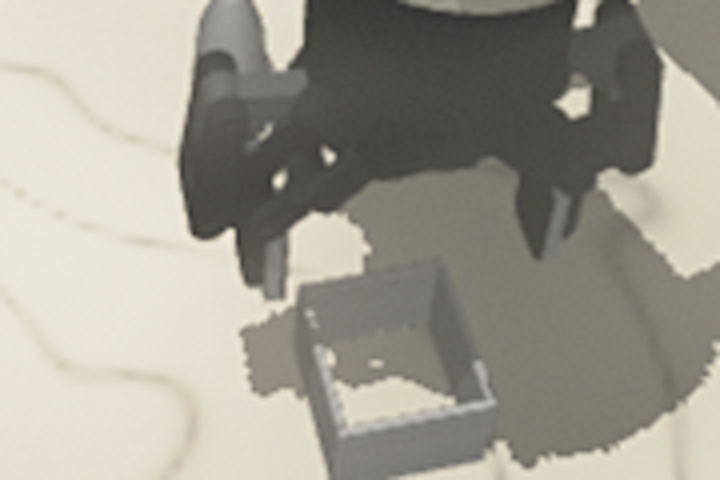

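```bash
python3 - <<'E'
from h import *
S=Cam("side"); h=np.radians(17.7); u=np.array([np.cos(h),np.sin(h),0]); p=np.array([.3961,.3432,.088])
print(S.proj([p-u*.0425,p+u*.0425]))
E
```

```text
[[411.14105086 338.51727326]
 [349.90716866 347.82577136]]
```

Emit:
carry_out(
  increments=[
    {"yaw":0.1,"travel":[0,0.4,0.05],"gripper":-1},
    {"yaw":0,"travel":[0,0.4,0],"gripper":-1},
    {"yaw":0,"travel":[0,0.4,0],"gripper":-1},
    {"yaw":0,"travel":[0,0.3,0],"gripper":-1},
    {"yaw":0,"travel":[0,0,0],"gripper":-1},
  ],
)

```text
clock: 2.57
position: [0.3978, 0.3475, 0.0196]
tool_rot: [0.7, 0.108, -0.107, -0.698]
force: [-0.9, -0.6, -1.3]
grip_width: 0.0855
```

```bash
python3 go.py .395 .345 .008 17
```

```text
t 2.57 p [0.3978 0.3475 0.0196] head 17.52 tilt [ 0.002 -0.003 -1.   ] w 0.0855 F [-0.9 -0.6 -1.3]
units [-0.09  0.29 -0.04]
yaw units 0.08617425873929108
```

Grip at about TCP z = 0.009.

Emit:
carry_out(
  increments=[
    {"yaw":0,"travel":[-0.05,0.25,-0.04],"gripper":-1},
    {"yaw":0,"travel":[0,0,0],"gripper":1},
    {"yaw":0,"travel":[0,0,0],"gripper":1},
    {"yaw":0,"travel":[0,0,0],"gripper":1},
    {"yaw":0,"travel":[0,0,0],"gripper":1},
    {"yaw":0,"travel":[0,0,0],"gripper":1},
    {"yaw":0,"travel":[0,0,0],"gripper":1},
  ],
  grip_force=40,
)

```text
clock: 3.15
position: [0.398, 0.3466, 0.0133]
tool_rot: [0.699, 0.11, -0.106, -0.698]
force: [0.1, 0.3, -1.0]
grip_width: 0.0552
```

```bash
python3 go.py .659 .047 .12 3
```

```text
t 3.15 p [0.398  0.3466 0.0133] head 17.62 tilt [ 0.006 -0.001 -1.   ] w 0.0552 F [ 0.1  0.3 -1. ]
units [ 3.97 -2.62 -9.12]
yaw units 2.4368091337855824
```

Emit:
carry_out(
  increments=[
    {"yaw":0,"travel":[0,-0.3,0],"gripper":1},
    {"yaw":0.3,"travel":[0,-0.6,0],"gripper":1},
    {"yaw":0.6,"travel":[0,-0.6,0],"gripper":1},
    {"yaw":0.6,"travel":[0,-0.6,0],"gripper":1},
    {"yaw":0.6,"travel":[0,-0.5,0],"gripper":1},
    {"yaw":0.2,"travel":[0,0,0],"gripper":1},
    {"yaw":0,"travel":[0,0,0],"gripper":1},
  ],
  grip_force=60,
)

```text
clock: 3.73
position: [0.3968, 0.3462, 0.1271]
tool_rot: [0.707, 0.022, -0.018, -0.707]
force: [-0.8, 0.2, -1.1]
grip_width: 0.0549
```

```bash
python3 go.py .659 .047 .12 3
```

```text
t 3.73 p [0.3968 0.3462 0.1271] head 3.2 tilt [ 0.006 -0.    -1.   ] w 0.0549 F [-0.8  0.2 -1.1]
units [ 6.13  0.22 -7.83]
yaw units 0.03391491028972856
```

Emit:
carry_out(
  increments=[
    {"yaw":0,"travel":[0.3,0,-0.4],"gripper":1},
    {"yaw":0,"travel":[0.55,0,-0.7],"gripper":1},
    {"yaw":0,"travel":[0.55,0,-0.7],"gripper":1},
    {"yaw":0,"travel":[0.55,0,-0.7],"gripper":1},
    {"yaw":0,"travel":[0.55,0,-0.7],"gripper":1},
    {"yaw":0,"travel":[0.55,0,-0.7],"gripper":1},
    {"yaw":0,"travel":[0.55,0,-0.7],"gripper":1},
    {"yaw":0,"travel":[0.55,0,-0.7],"gripper":1},
    {"yaw":0,"travel":[0.55,0,-0.7],"gripper":1},
    {"yaw":0,"travel":[0.55,0,-0.7],"gripper":1},
    {"yaw":0,"travel":[0.55,0,-0.7],"gripper":1},
    {"yaw":0,"travel":[0.2,0,-0.2],"gripper":1},
  ],
)

```text
clock: 4.73
position: [0.6624, 0.0454, 0.1236]
tool_rot: [-0.706, -0.028, 0.028, 0.707]
force: [0.3, -0.1, 0.1]
grip_width: 0.055
```

```bash
python3 go.py .659 .047 .07 3
```

```text
t 4.73 p [0.6624 0.0454 0.1236] head 4.58 tilt [-0.  0. -1.] w 0.055 F [ 0.3 -0.1  0.1]
units [-0.08  1.34  0.05]
yaw units 0.2635454411843625
```

Emit:
carry_out(
  increments=[
    {"yaw":0.2,"travel":[-0.05,0.4,0.05],"gripper":1},
    {"yaw":0,"travel":[0,0.5,0],"gripper":1},
    {"yaw":0,"travel":[0,0.5,0],"gripper":1},
    {"yaw":0,"travel":[0,0.4,0],"gripper":1},
    {"yaw":0,"travel":[0,0.2,0],"gripper":1},
    {"yaw":0,"travel":[0,0,0],"gripper":1},
  ],
)

```text
clock: 5.23
position: [0.6606, 0.0436, 0.0368]
tool_rot: [-0.707, -0.02, 0.023, 0.707]
force: [0.3, -0.2, -0.3]
grip_width: 0.0549
```

```bash
python3 go.py .659 .047 .0175 3
```

```text
t 5.23 p [0.6606 0.0436 0.0368] head 3.47 tilt [-0.005 -0.    -1.   ] w 0.0549 F [ 0.3 -0.2 -0.3]
units [-0.03  0.48  0.09]
yaw units 0.07805788166356346
```

```bash
python3 snap.py s2 side 200 130 180 120 4
```

```text
(no output)
```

View pics/s2.png

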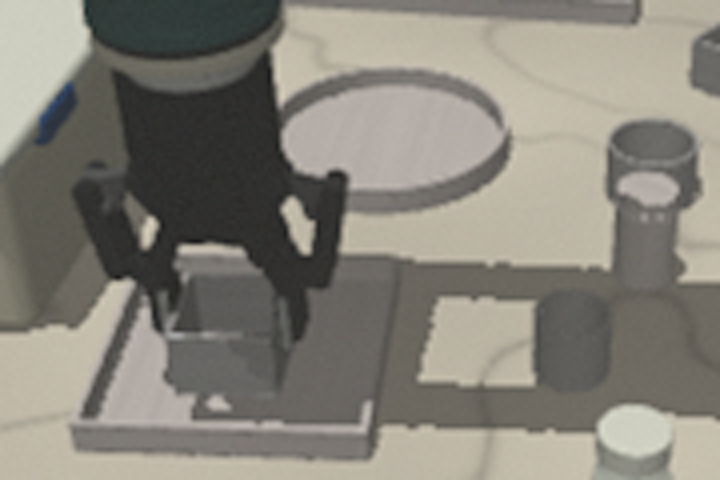

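The large square is held level over the near half of the square tin at (225,335) in the crop. Setting it down.

Emit:
carry_out(
  increments=[
    {"yaw":0,"travel":[-0.02,0.2,0.1],"gripper":1},
    {"yaw":0,"travel":[0,0.2,0.05],"gripper":1},
    {"yaw":0,"travel":[0,0.05,0],"gripper":1},
    {"yaw":0,"travel":[0,0,0],"gripper":1},
  ],
)

```text
clock: 5.62
position: [0.6606, 0.0508, 0.0211]
tool_rot: [-0.707, -0.022, 0.022, 0.707]
force: [-0.2, -1.0, -1.2]
grip_width: 0.0551
```

```bash
python3 go.py .659 .047 .0175 3
```

```text
t 5.62 p [0.6606 0.0508 0.0211] head 3.55 tilt [-0.001  0.    -1.   ] w 0.0551 F [-0.2 -1.  -1.2]
units [-0.05  0.09 -0.09]
yaw units 0.09225698150261508
```

Emit:
carry_out(
  increments=[
    {"yaw":0,"travel":[0,0.1,0],"gripper":1},
    {"yaw":0,"travel":[0,0,0],"gripper":1},
    {"yaw":0,"travel":[0,0,0],"gripper":1},
  ],
)

```text
clock: 5.87
position: [0.6611, 0.0511, 0.0177]
tool_rot: [-0.707, -0.022, 0.022, 0.707]
force: [0.4, 0.8, -0.8]
grip_width: 0.0548
```

Emit:
carry_out(
  increments=[
    {"yaw":0,"travel":[0,0,0],"gripper":-0.75},
    {"yaw":0,"travel":[0,0,0],"gripper":-0.75},
    {"yaw":0,"travel":[0,0,0],"gripper":-0.75},
    {"yaw":0,"travel":[0,0,0],"gripper":-0.75},
    {"yaw":0,"travel":[0,-0.3,0],"gripper":-0.75},
    {"yaw":0,"travel":[0,-0.6,0],"gripper":-0.75},
    {"yaw":0,"travel":[0,-0.8,0],"gripper":-0.75},
    {"yaw":0,"travel":[0,-0.8,0],"gripper":-0.75},
    {"yaw":0,"travel":[0,-0.3,0],"gripper":-0.75},
    {"yaw":0,"travel":[0,0,0],"gripper":-0.75},
  ],
)

```text
clock: 6.7
position: [0.6604, 0.0507, 0.1383]
tool_rot: [-0.707, -0.022, 0.022, 0.707]
force: [0.6, -0.3, -0.3]
grip_width: 0.0749
```

```bash
python3 go.py .470 .207 .12 3
```

```text
t 6.7 p [0.6604 0.0507 0.1383] head 3.56 tilt [-0.  0. -1.] w 0.0749 F [ 0.6 -0.3 -0.3]
units [-4.51  0.46  4.2 ]
yaw units 0.09378909909903162
```

Emit:
carry_out(
  increments=[
    {"yaw":0,"travel":[-0.3,0,0.3],"gripper":-0.75},
    {"yaw":0,"travel":[-0.6,0,0.55],"gripper":-0.75},
    {"yaw":0,"travel":[-0.6,0,0.55],"gripper":-0.75},
    {"yaw":0,"travel":[-0.6,0,0.55],"gripper":-0.75},
    {"yaw":0,"travel":[-0.6,0,0.55],"gripper":-0.75},
    {"yaw":0,"travel":[-0.6,0,0.55],"gripper":-0.75},
    {"yaw":0,"travel":[-0.6,0,0.55],"gripper":-0.75},
    {"yaw":0,"travel":[-0.4,0,0.4],"gripper":-0.75},
    {"yaw":0,"travel":[0,0,0],"gripper":-0.75},
  ],
)

```text
clock: 7.45
position: [0.4697, 0.2032, 0.1321]
tool_rot: [0.707, 0.019, -0.022, -0.706]
force: [-0.5, -0.5, -0.2]
grip_width: 0.0747
```

```bash
python3 go.py .470 .207 .075 3;  python3 snap.py s3 side 200 130 180 160 4
```

```text
t 7.45 p [0.4697 0.2032 0.1321] head 3.32 tilt [-0.004 -0.001 -1.   ] w 0.0747 F [-0.5 -0.5 -0.2]
units [0.02 1.43 0.1 ]
yaw units 0.054135040604582706
```

View pics/s3.png

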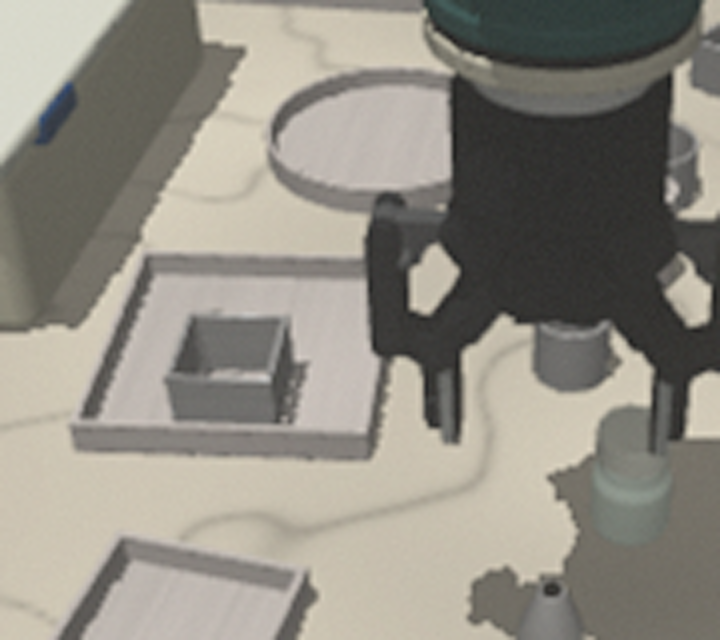

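The large square stands flat in the square tin (230,370). The fingers straddle the nozzle, so I'm descending on it.

Emit:
carry_out(
  increments=[
    {"yaw":0,"travel":[0.02,0.5,0.1],"gripper":-0.6},
    {"yaw":0,"travel":[0,0.6,0],"gripper":-0.6},
    {"yaw":0,"travel":[0,0.6,0],"gripper":-0.6},
    {"yaw":0,"travel":[0,0.5,0],"gripper":-0.6},
    {"yaw":0,"travel":[0,0.2,0],"gripper":-0.6},
    {"yaw":0,"travel":[0,0,0],"gripper":-0.6},
  ],
)

```text
clock: 8.0
position: [0.4733, 0.2043, 0.0311]
tool_rot: [0.707, 0.02, -0.021, -0.706]
force: [-0.0, -0.2, -0.0]
grip_width: 0.0683
```

```bash
python3 go.py .470 .207 .006 0
```

```text
t 8.0 p [0.4733 0.2043 0.0311] head 3.32 tilt [-0.002 -0.002 -1.   ] w 0.0683 F [-0.  -0.2 -0. ]
units [-0.08  0.63  0.07]
yaw units 0.5530461878554102
```

Emit:
carry_out(
  increments=[
    {"yaw":0,"travel":[-0.08,0.3,0.07],"gripper":-0.6},
    {"yaw":0,"travel":[0,0.25,0],"gripper":-0.6},
    {"yaw":0,"travel":[0,0,0],"gripper":-0.6},
  ],
)

```text
clock: 8.25
position: [0.4709, 0.2065, 0.0086]
tool_rot: [0.707, 0.02, -0.02, -0.706]
force: [-0.5, 0.2, -0.7]
grip_width: 0.068
```

```bash
python3 go.py .470 .207 .005 0;  python3 snap.py s4 side 280 230 130 90 6
```

```text
t 8.25 p [0.4709 0.2065 0.0086] head 3.25 tilt [-0.001 -0.002 -1.   ] w 0.068 F [-0.5  0.2 -0.7]
units [-0.02  0.09  0.01]
yaw units 0.5411637782110716
```

View pics/s4.png

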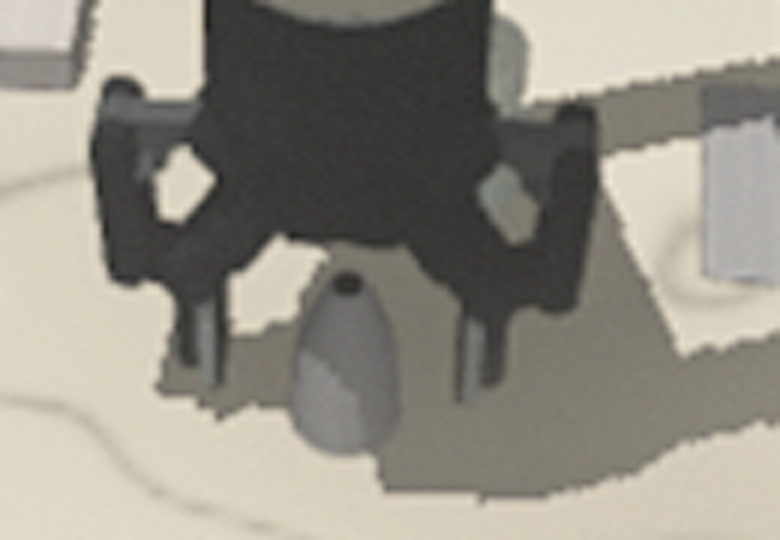

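```bash
python3 - <<'E'
from h import *
S=Cam("side")
f=lambda P:((S.proj(P)-[280,230]+.5)*6).round(0)
x,y=.4709,.2065
for z in (.009,.02): print(f([[x+.034,y+.011,z],[x+.034,y-.011,z],[x-.034,y+.011,z],[x-.034,y-.011,z]]).tolist())
print(f([[.470,.207+.017,0],[.470,.207,.056]]).tolist())
E
```

```text
[[225.0, 403.0], [237.0, 345.0], [454.0, 430.0], [460.0, 371.0]]
[[224.0, 379.0], [236.0, 321.0], [456.0, 406.0], [462.0, 347.0]]
[[339.0, 455.0], [349.0, 282.0]]
```

The fingers and nozzle sit where the model predicts, so I'm closing.

Emit:
carry_out(
  increments=[
    {"yaw":0,"travel":[0,0.1,0],"gripper":0},
    {"yaw":0,"travel":[0,0,0],"gripper":1},
    {"yaw":0,"travel":[0,0,0],"gripper":1},
    {"yaw":0,"travel":[0,0,0],"gripper":1},
    {"yaw":0,"travel":[0,0,0],"gripper":1},
    {"yaw":0,"travel":[0,0,0],"gripper":1},
  ],
  grip_force=40,
)

```text
clock: 8.8
position: [0.4728, 0.2073, 0.0081]
tool_rot: [0.707, 0.022, -0.019, -0.707]
force: [0.7, -0.1, 0.5]
grip_width: 0.0297
```

```bash
python3 go.py .640 .240 .12 3;  python3 snap.py s5 side 280 230 130 90 6
```

```text
t 8.8 p [0.4728 0.2073 0.0081] head 3.26 tilt [ 0.004  0.    -1.   ] w 0.0297 F [ 0.7 -0.1  0.5]
units [ 4.23 -2.78  0.58]
yaw units 0.043951092614117705
```

View pics/s5.png

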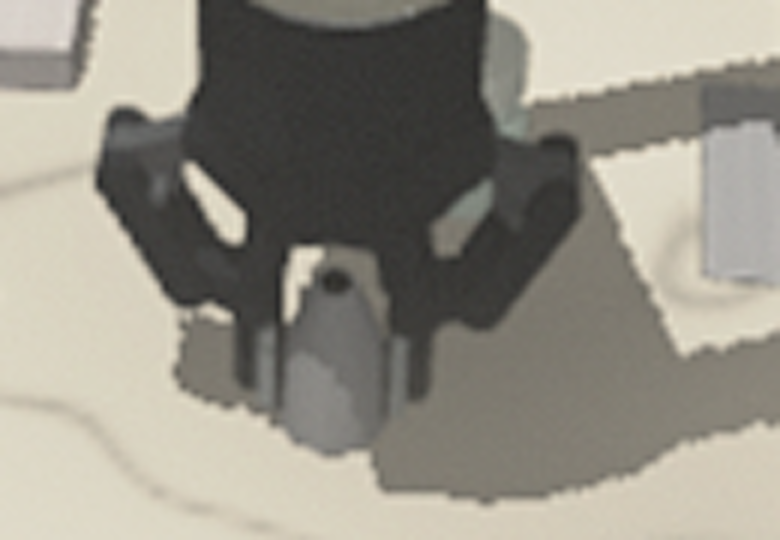

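Emit:
carry_out(
  increments=[
    {"yaw":0,"travel":[0,-0.3,0],"gripper":1},
    {"yaw":0,"travel":[0,-0.5,0],"gripper":1},
    {"yaw":0,"travel":[0,-0.6,0],"gripper":1},
    {"yaw":0,"travel":[0.3,-0.4,0],"gripper":1},
    {"yaw":0,"travel":[0.6,0,0.1],"gripper":1},
    {"yaw":0,"travel":[0.7,0,0.1],"gripper":1},
    {"yaw":0,"travel":[0.7,0,0.1],"gripper":1},
    {"yaw":0,"travel":[0.7,0,0.1],"gripper":1},
    {"yaw":0,"travel":[0.6,0,0.1],"gripper":1},
    {"yaw":0,"travel":[0.3,0,0.1],"gripper":1},
    {"yaw":0,"travel":[0,0,0],"gripper":1},
  ],
  grip_force=50,
)

```text
clock: 9.77
position: [0.6338, 0.2417, 0.0952]
tool_rot: [-0.706, -0.024, 0.017, 0.707]
force: [-0.2, -0.6, -0.5]
grip_width: 0.0293
```

```bash
python3 go.py .640 .240 .035 -6;  python3 snap.py s5b side 200 200 180 130 4
```

```text
t 9.77 p [0.6338 0.2417 0.0952] head 3.3 tilt [ 0.01   0.002 -1.   ] w 0.0293 F [-0.2 -0.6 -0.5]
units [ 0.14  1.51 -0.05]
yaw units 1.549752794880457
```

View pics/s5b.png

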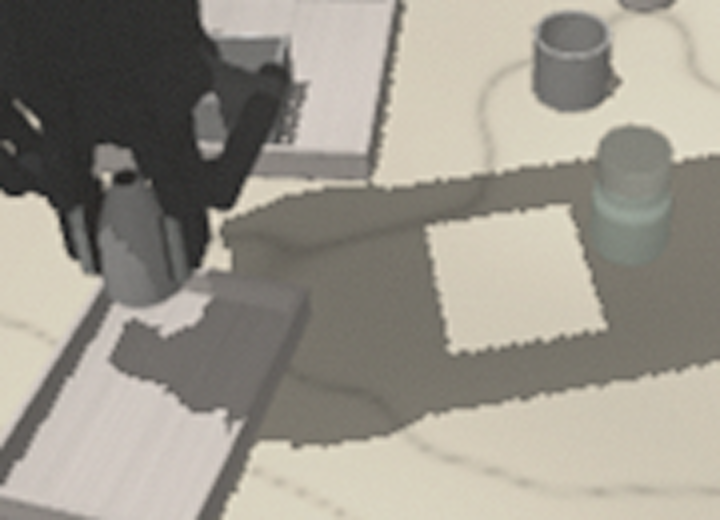

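Emit:
carry_out(
  increments=[
    {"yaw":0.7,"travel":[0.12,0.4,-0.04],"gripper":1},
    {"yaw":0.7,"travel":[0,0.4,0],"gripper":1},
    {"yaw":0.1,"travel":[0,0.4,0],"gripper":1},
    {"yaw":0,"travel":[0,0.3,0],"gripper":1},
    {"yaw":0,"travel":[0,0.1,0],"gripper":1},
    {"yaw":0,"travel":[0,0,0],"gripper":1},
  ],
)

```text
clock: 10.32
position: [0.6356, 0.2395, 0.0332]
tool_rot: [-0.705, 0.033, -0.041, 0.707]
force: [-0.0, -0.1, -0.5]
grip_width: 0.0292
```

```bash
python3 go.py .640 .240 .0122 -6
```

```text
t 10.32 p [0.6356 0.2395 0.0332] head -6.01 tilt [ 0.011  0.002 -1.   ] w 0.0292 F [-0.  -0.1 -0.5]
units [0.1  0.53 0.02]
yaw units -0.0010724243927834702
```

Emit:
carry_out(
  increments=[
    {"yaw":0,"travel":[0.1,0.25,0],"gripper":1},
    {"yaw":0,"travel":[0,0.15,0],"gripper":1},
    {"yaw":0,"travel":[0,0.05,0],"gripper":1},
    {"yaw":0,"travel":[0,0,0],"gripper":1},
  ],
)

```text
clock: 10.65
position: [0.6404, 0.2393, 0.0161]
tool_rot: [-0.705, 0.032, -0.041, 0.708]
force: [-0.5, -0.4, -0.3]
grip_width: 0.0297
```

```bash
python3 go.py .640 .240 .0122 -6
```

```text
t 10.65 p [0.6404 0.2393 0.0161] head -5.89 tilt [ 0.013  0.003 -1.   ] w 0.0297 F [-0.5 -0.4 -0.3]
units [-0.01  0.1   0.02]
yaw units 0.01755401660145613
```

Emit:
carry_out(
  increments=[
    {"yaw":0,"travel":[0,0.1,0],"gripper":1},
    {"yaw":0,"travel":[0,0,0],"gripper":1},
    {"yaw":0,"travel":[0,0,0],"gripper":1},
  ],
)

```text
clock: 10.9
position: [0.6409, 0.2394, 0.0124]
tool_rot: [-0.705, 0.031, -0.041, 0.708]
force: [0.0, 0.1, -0.5]
grip_width: 0.0292
```

```bash
python3 go.py .640 .240 .0122 -6
```

```text
t 10.9 p [0.6409 0.2394 0.0124] head -5.89 tilt [ 0.014  0.003 -1.   ] w 0.0292 F [ 0.   0.1 -0.5]
units [-0.02  0.    0.01]
yaw units 0.019070372441542343
```

Emit:
carry_out(
  increments=[
    {"yaw":0,"travel":[0,0,0],"gripper":0.1},
    {"yaw":0,"travel":[0,0,0],"gripper":-0.1},
    {"yaw":0,"travel":[0,0,0],"gripper":-0.1},
    {"yaw":0,"travel":[0,0,0],"gripper":-0.1},
    {"yaw":0,"travel":[0,-0.3,0],"gripper":-0.1},
    {"yaw":0,"travel":[0,-0.5,0],"gripper":-0.1},
    {"yaw":0,"travel":[0,-0.8,0],"gripper":-0.1},
    {"yaw":0,"travel":[0,-0.8,0],"gripper":-0.3},
    {"yaw":0,"travel":[0,-0.5,0],"gripper":-0.5},
    {"yaw":0,"travel":[0,0,0],"gripper":-0.75},
  ],
)

```text
clock: 11.73
position: [0.6383, 0.2387, 0.1371]
tool_rot: [-0.705, 0.032, -0.041, 0.707]
force: [0.3, 0.5, -0.2]
grip_width: 0.074
```

```bash
python3 go.py .481 -.008 .14 0; python3 snap.py s6 side 150 200 180 180 4
```

```text
t 11.73 p [0.6383 0.2387 0.1371] head -5.88 tilt [ 0.013  0.003 -1.   ] w 0.074 F [ 0.3  0.5 -0.2]
units [-3.28 -0.14 -6.54]
yaw units -0.9792948271850056
```

View pics/s6.png

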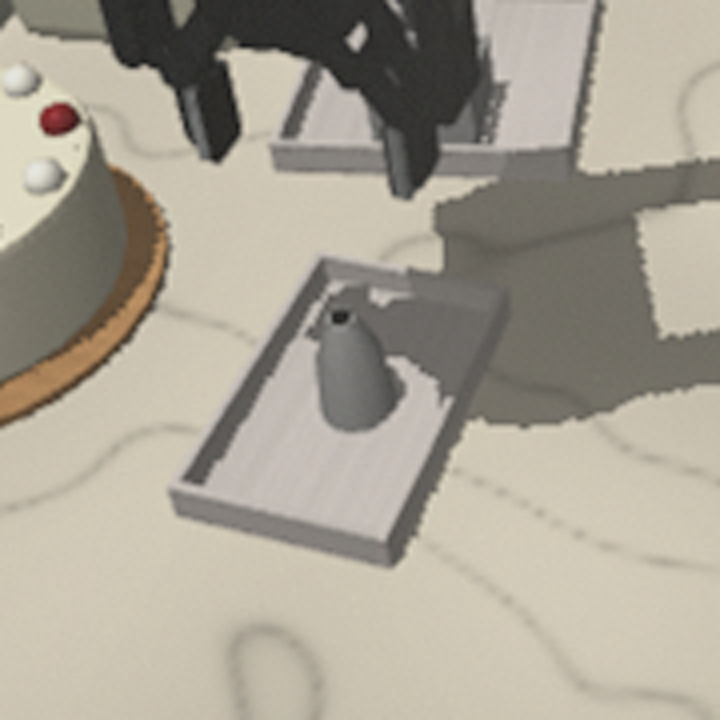

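```bash
python3 - <<'E'
from ov import *
S=Cam("side"); overlay(S,cv2.imread("pics/s6_full.png"),[dict(k="noz",x=.6409,y=.2394,z0=.004)],(200,250,80,70),8,"pics/ov6.png")
E
```

```text
(no output)
```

View pics/ov6.png

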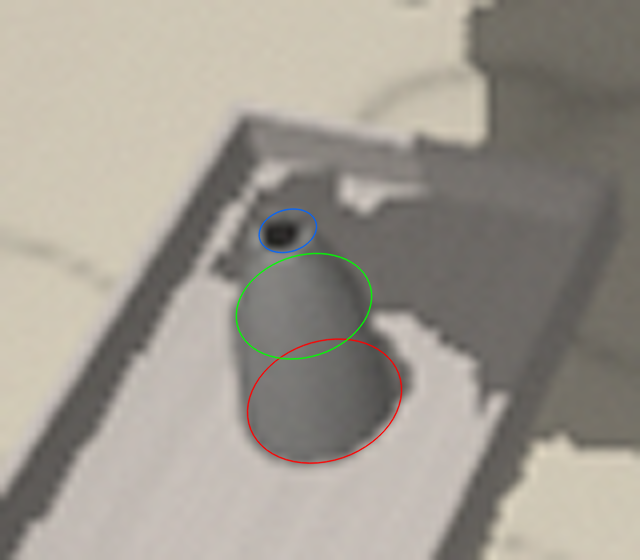

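The nozzle matches the upright wireframe in the tray. Next is the small ring.

Emit:
carry_out(
  increments=[
    {"yaw":-0.5,"travel":[0,0,0],"gripper":-0.75},
    {"yaw":-0.45,"travel":[-0.2,0,-0.3],"gripper":-0.75},
    {"yaw":0,"travel":[-0.42,0,-0.65],"gripper":-0.75},
    {"yaw":0,"travel":[-0.42,0,-0.65],"gripper":-0.75},
    {"yaw":0,"travel":[-0.42,0,-0.65],"gripper":-0.75},
    {"yaw":0,"travel":[-0.42,0,-0.65],"gripper":-0.75},
    {"yaw":0,"travel":[-0.42,0,-0.65],"gripper":-0.75},
    {"yaw":0,"travel":[-0.42,0,-0.65],"gripper":-0.75},
    {"yaw":0,"travel":[-0.42,0,-0.65],"gripper":-0.75},
    {"yaw":0,"travel":[-0.42,0,-0.65],"gripper":-0.75},
    {"yaw":0,"travel":[-0.2,0,-0.4],"gripper":-0.75},
    {"yaw":0,"travel":[0,0,0],"gripper":-0.75},
  ],
)

```text
clock: 12.78
position: [0.4765, -0.0055, 0.127]
tool_rot: [-0.706, -0.004, 0.0, 0.708]
force: [0.5, -0.1, -0.0]
grip_width: 0.0748
```

```bash
python3 go.py .481 -.008 .03 0
```

```text
t 12.78 p [ 0.4765 -0.0055  0.127 ] head 0.34 tilt [ 0.005  0.002 -1.   ] w 0.0748 F [ 0.5 -0.1 -0. ]
units [ 0.1   2.43 -0.07]
yaw units 0.05590389024053385
```

Emit:
carry_out(
  increments=[
    {"yaw":0,"travel":[0.1,0.4,-0.07],"gripper":-0.75},
    {"yaw":0,"travel":[0,0.6,0],"gripper":-0.75},
    {"yaw":0,"travel":[0,0.6,0],"gripper":-0.75},
    {"yaw":0,"travel":[0,0.3,0],"gripper":-0.75},
    {"yaw":0,"travel":[0,0,0],"gripper":-0.75},
  ],
)

```text
clock: 13.2
position: [0.4807, -0.0087, 0.0486]
tool_rot: [-0.706, -0.003, -0.001, 0.708]
force: [-0.5, -1.0, -0.0]
grip_width: 0.0745
```

```bash
python3 go.py .481 -.008 .011 0; python3 snap.py s7 side 280 150 130 100 6; python3 - <<'E'
from h import *
S=Cam("side"); p=r.observe()["position"]; x,y=p[:2]
f=lambda P:((S.proj(P)-[280,150]+.5)*6).round(0)
for z in (p[2],p[2]+.012): print(f([[x+.037,y+.011,z],[x+.037,y-.011,z],[x-.037,y+.011,z],[x-.037,y-.011,z]]).tolist())
E
```

```text
t 13.2 p [ 0.4807 -0.0087  0.0486] head 0.16 tilt [ 0.007  0.002 -1.   ] w 0.0745 F [-0.5 -1.  -0. ]
units [0.   0.94 0.01]
yaw units 0.026229364366964585
[[283.0, 333.0], [291.0, 297.0], [486.0, 350.0], [490.0, 314.0]]
[[282.0, 307.0], [291.0, 271.0], [488.0, 324.0], [492.0, 288.0]]
```

View pics/s7.png

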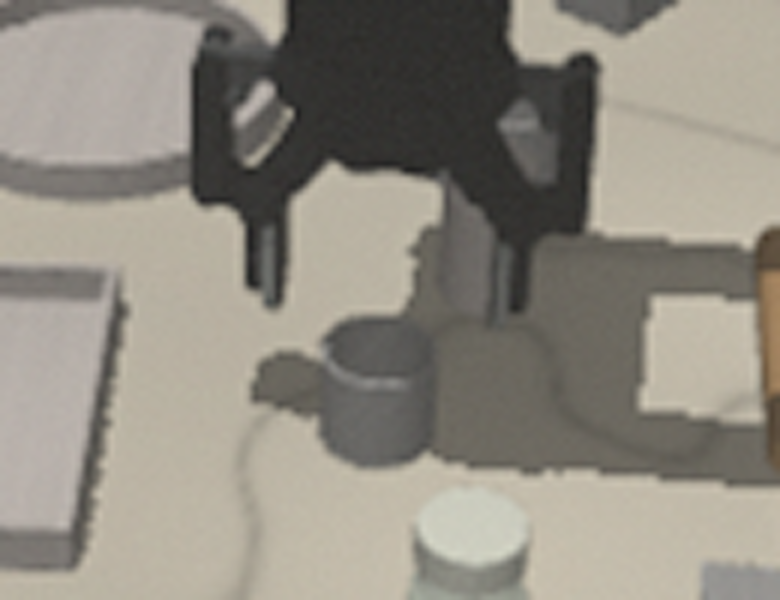

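The small ring is centred between the fingers and clear of the jar and can.

Emit:
carry_out(
  increments=[
    {"yaw":0,"travel":[0,0.4,0],"gripper":-0.75},
    {"yaw":0,"travel":[0,0.35,0],"gripper":-0.75},
    {"yaw":0,"travel":[0,0.15,0],"gripper":-0.75},
    {"yaw":0,"travel":[0,0,0],"gripper":-0.2},
    {"yaw":0,"travel":[0,0,0],"gripper":1},
    {"yaw":0,"travel":[0,0,0],"gripper":1},
    {"yaw":0,"travel":[0,0,0],"gripper":1},
    {"yaw":0,"travel":[0,0,0],"gripper":1},
  ],
  grip_force=40,
)

```text
clock: 13.92
position: [0.4855, -0.0076, 0.021]
tool_rot: [-0.706, -0.007, -0.004, 0.708]
force: [0.1, -0.3, -0.2]
grip_width: 0.0425
```

```bash
python3 go.py .632 -.186 .13 0
```

```text
t 13.92 p [ 0.4855 -0.0076  0.021 ] head 0.26 tilt [ 0.015  0.002 -1.   ] w 0.0425 F [ 0.1 -0.3 -0.2]
units [ 3.68 -2.68 -4.47]
yaw units 0.04290363688764387
```

That gripped too high (TCP 0.021), so I'll reopen, go lower and regrip.

Emit:
carry_out(
  increments=[
    {"yaw":0,"travel":[0,0,0],"gripper":-0.6},
    {"yaw":0,"travel":[0,0,0],"gripper":-0.6},
    {"yaw":0,"travel":[0,0,0],"gripper":-0.6},
    {"yaw":0,"travel":[0,0.2,0],"gripper":-0.6},
    {"yaw":0,"travel":[0,0.15,0],"gripper":-0.6},
    {"yaw":0,"travel":[0,0,0],"gripper":-0.6},
  ],
)

```text
clock: 14.42
position: [0.4864, -0.0076, 0.0072]
tool_rot: [-0.707, -0.008, -0.005, 0.708]
force: [0.0, -0.1, -0.2]
grip_width: 0.0682
```

```bash
python3 go.py .484 -.008 .009 0; python3 snap.py s8 side 280 150 130 100 6
```

```text
t 14.42 p [ 0.4864 -0.0076  0.0072] head 0.25 tilt [ 0.017  0.002 -1.   ] w 0.0682 F [ 0.  -0.1 -0.2]
units [-0.06 -0.05 -0.01]
yaw units 0.04171238653738859
```

View pics/s8.png

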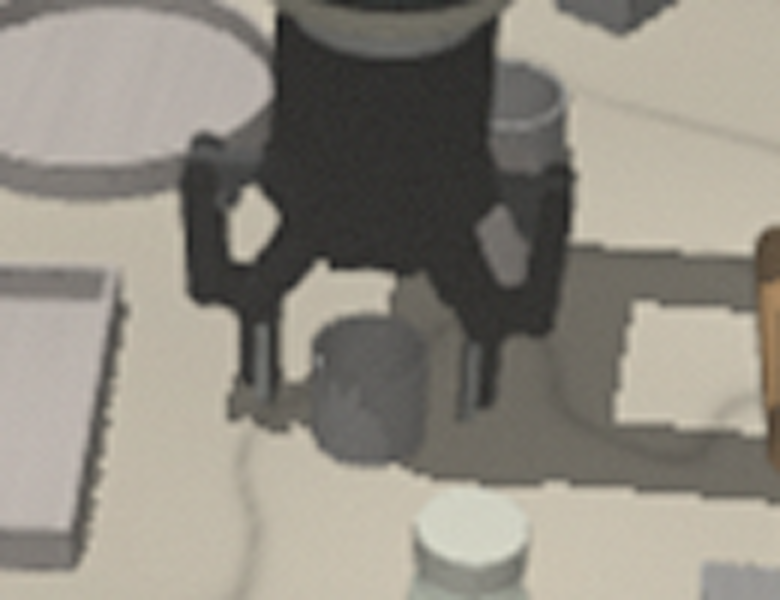

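Emit:
carry_out(
  increments=[
    {"yaw":0,"travel":[0,0,0],"gripper":1},
    {"yaw":0,"travel":[0,0,0],"gripper":1},
    {"yaw":0,"travel":[0,0,0],"gripper":1},
    {"yaw":0,"travel":[0,0,0],"gripper":1},
    {"yaw":0,"travel":[0,0,0],"gripper":1},
  ],
  grip_force=40,
)

```text
clock: 14.88
position: [0.4865, -0.0076, 0.0077]
tool_rot: [-0.707, -0.008, -0.004, 0.708]
force: [-0.4, -0.3, -1.2]
grip_width: 0.0431
```

```bash
python3 go.py .632 -.184 .13 0
```

```text
t 14.88 p [ 0.4865 -0.0076  0.0077] head 0.25 tilt [ 0.017  0.002 -1.   ] w 0.0431 F [-0.4 -0.3 -1.2]
units [ 3.67 -3.   -4.42]
yaw units 0.042165522390765396
```

Emit:
carry_out(
  increments=[
    {"yaw":0,"travel":[0,-0.3,0],"gripper":1},
    {"yaw":0,"travel":[0,-0.6,0],"gripper":1},
    {"yaw":0,"travel":[0,-0.8,0],"gripper":1},
    {"yaw":0,"travel":[0,-0.8,0],"gripper":1},
    {"yaw":0,"travel":[0.2,-0.2,-0.25],"gripper":1},
    {"yaw":0,"travel":[0.5,0,-0.6],"gripper":1},
    {"yaw":0,"travel":[0.5,0,-0.6],"gripper":1},
    {"yaw":0,"travel":[0.5,0,-0.6],"gripper":1},
    {"yaw":0,"travel":[0.5,0,-0.6],"gripper":1},
    {"yaw":0,"travel":[0.5,0,-0.6],"gripper":1},
    {"yaw":0,"travel":[0.5,0,-0.6],"gripper":1},
    {"yaw":0,"travel":[0.2,0,-0.25],"gripper":1},
  ],
  grip_force=50,
)

```text
clock: 15.88
position: [0.6255, -0.1767, 0.1357]
tool_rot: [0.707, 0.012, 0.006, -0.707]
force: [1.6, 0.8, 0.5]
grip_width: 0.0427
```

```bash
python3 go.py .632 -.184 .0117 0
```

```text
t 15.88 p [ 0.6255 -0.1767  0.1357] head 0.5 tilt [ 0.024  0.    -1.   ] w 0.0427 F [1.6 0.8 0.5]
units [ 0.09  3.1  -0.18]
yaw units 0.08278570650156307
```

Emit:
carry_out(
  increments=[
    {"yaw":0,"travel":[0.1,0.4,-0.15],"gripper":1},
    {"yaw":0,"travel":[0,0.6,0],"gripper":1},
    {"yaw":0,"travel":[0,0.7,0],"gripper":1},
    {"yaw":0,"travel":[0,0.5,0],"gripper":1},
    {"yaw":0,"travel":[0,0.2,0],"gripper":1},
    {"yaw":0,"travel":[0,0,0],"gripper":1},
  ],
)

```text
clock: 16.38
position: [0.6355, -0.1876, 0.0428]
tool_rot: [0.708, 0.012, 0.009, -0.706]
force: [0.5, -0.5, -0.3]
grip_width: 0.0428
```

```bash
python3 go.py .632 -.184 .0117 0;python3 snap.py s9 side 230 110 160 110 5
```

```text
t 16.38 p [ 0.6355 -0.1876  0.0428] head 0.29 tilt [ 0.029 -0.002 -1.   ] w 0.0428 F [ 0.5 -0.5 -0.3]
units [-0.11  0.78  0.09]
yaw units 0.04813625022443565
```

View pics/s9.png

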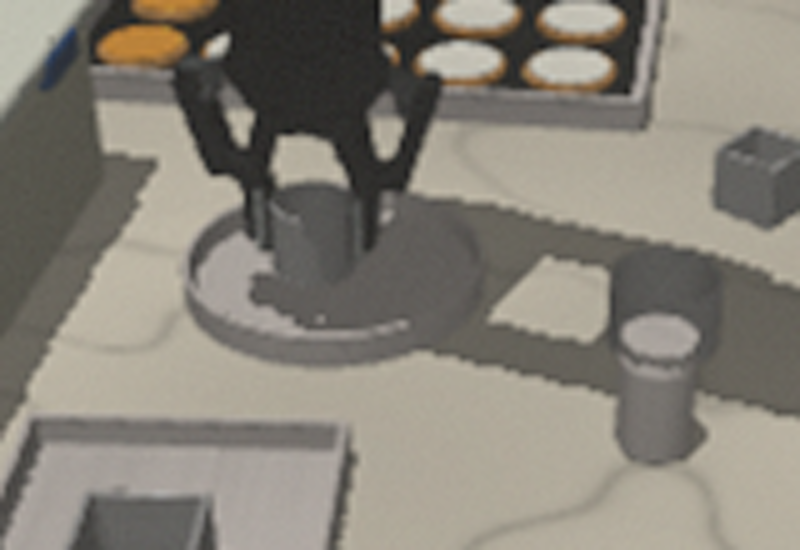

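Emit:
carry_out(
  increments=[
    {"yaw":0,"travel":[-0.1,0.3,0.09],"gripper":1},
    {"yaw":0,"travel":[0,0.25,0],"gripper":1},
    {"yaw":0,"travel":[0,0.1,0],"gripper":1},
    {"yaw":0,"travel":[0,0,0],"gripper":1},
    {"yaw":0,"travel":[0,0,0],"gripper":1},
  ],
)

```text
clock: 16.85
position: [0.634, -0.1839, 0.0207]
tool_rot: [0.708, 0.015, 0.01, -0.706]
force: [-0.6, 0.0, -0.3]
grip_width: 0.0427
```

```bash
python3 go.py .632 -.184 .0117 0
```

```text
t 16.85 p [ 0.634  -0.1839  0.0207] head 0.33 tilt [ 0.035 -0.004 -0.999] w 0.0427 F [-0.6  0.  -0.3]
units [-0.06  0.22 -0.  ]
yaw units 0.055378547719305025
```

Emit:
carry_out(
  increments=[
    {"yaw":0,"travel":[-0.04,0.22,0],"gripper":1},
    {"yaw":0,"travel":[0,0.02,0],"gripper":1},
  ],
)

```text
clock: 17.02
position: [0.6338, -0.1843, 0.0123]
tool_rot: [0.709, 0.016, 0.012, -0.705]
force: [0.4, -0.3, -0.5]
grip_width: 0.0427
```

```bash
python3 go.py .632 -.184 .0117 0
```

```text
t 17.02 p [ 0.6338 -0.1843  0.0123] head 0.34 tilt [ 0.038 -0.005 -0.999] w 0.0427 F [ 0.4 -0.3 -0.5]
units [-0.05  0.01  0.01]
yaw units 0.0571632762463139
```

Emit:
carry_out(
  increments=[
    {"yaw":0,"travel":[0,0,0],"gripper":-0.4},
    {"yaw":0,"travel":[0,0,0],"gripper":-0.5},
    {"yaw":0,"travel":[0,0,0],"gripper":-0.5},
    {"yaw":0,"travel":[0,-0.4,0],"gripper":-0.5},
    {"yaw":0,"travel":[0,-0.6,0],"gripper":-0.5},
    {"yaw":0,"travel":[0,-0.9,0],"gripper":-0.6},
    {"yaw":0,"travel":[0,-0.9,0],"gripper":-1},
  ],
)

```text
clock: 17.6
position: [0.6256, -0.1827, 0.1173]
tool_rot: [0.707, 0.011, 0.007, -0.707]
force: [0.8, 0.5, 0.2]
grip_width: 0.0785
```

```bash
python3 go.py .451 -.189 .12 0;python3 snap.py s10 side 230 110 160 110 5
```

```text
t 17.6 p [ 0.6256 -0.1827  0.1173] head 0.32 tilt [ 0.025 -0.    -1.   ] w 0.0785 F [0.8 0.5 0.2]
units [-4.36 -0.17 -0.13]
yaw units 0.05403134218403712
```

View pics/s10.png

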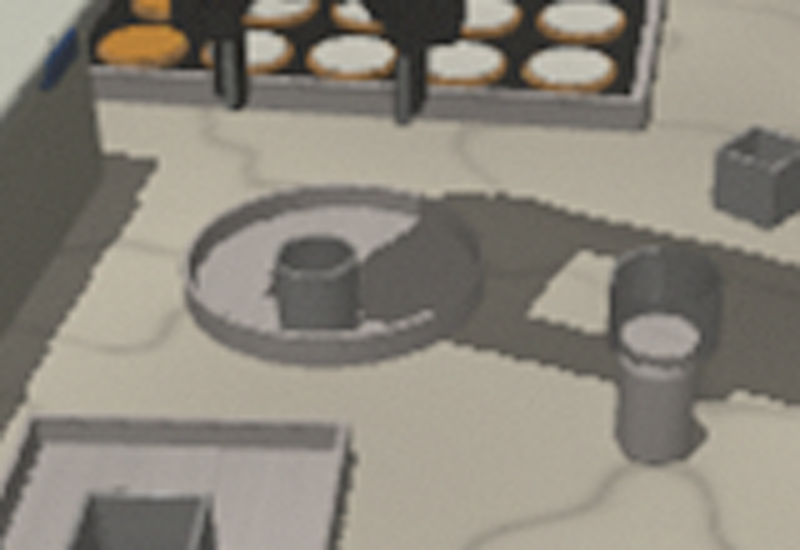

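The small ring stands in the round tin's near half (315,285). Next is the large ring.

Emit:
carry_out(
  increments=[
    {"yaw":0,"travel":[-0.4,0,0],"gripper":-1},
    {"yaw":0,"travel":[-0.8,0,0],"gripper":-1},
    {"yaw":0,"travel":[-0.9,0,0],"gripper":-1},
    {"yaw":0,"travel":[-0.9,0,0],"gripper":-1},
    {"yaw":0,"travel":[-0.8,0,0],"gripper":-1},
    {"yaw":0,"travel":[-0.3,0,0],"gripper":-1},
    {"yaw":0,"travel":[0,0,0],"gripper":-1},
  ],
)

```text
clock: 18.23
position: [0.4598, -0.1845, 0.1229]
tool_rot: [0.709, 0.017, 0.012, -0.705]
force: [-0.1, 0.0, -0.0]
grip_width: 0.0855
```

```bash
python3 go.py .450 -.189 .05 0;python3 snap.py s11 side 290 110 130 90 6;python3 snap.py s11t top 340 160 130 110 6
```

```text
t 18.23 p [ 0.4598 -0.1845  0.1229] head 0.41 tilt [ 0.041 -0.007 -0.999] w 0.0855 F [-0.1  0.  -0. ]
units [-0.32  1.81 -0.1 ]
yaw units 0.06790882788762076
```

View pics/s11.png

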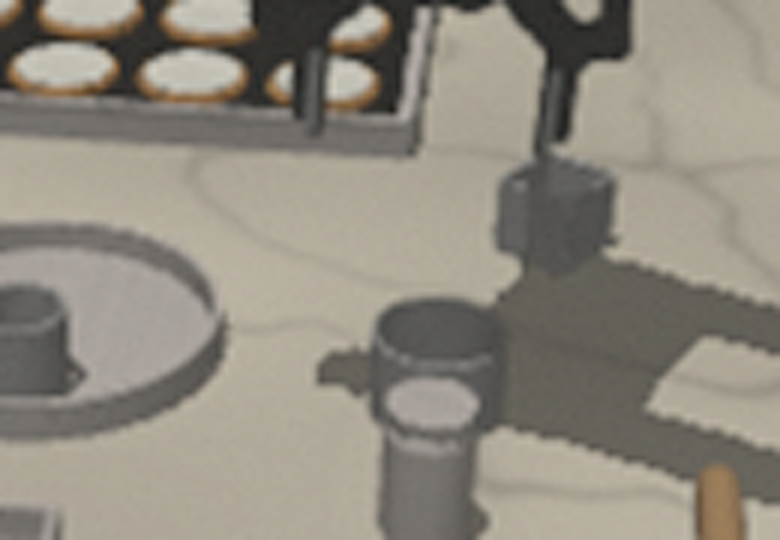

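View pics/s11t.png

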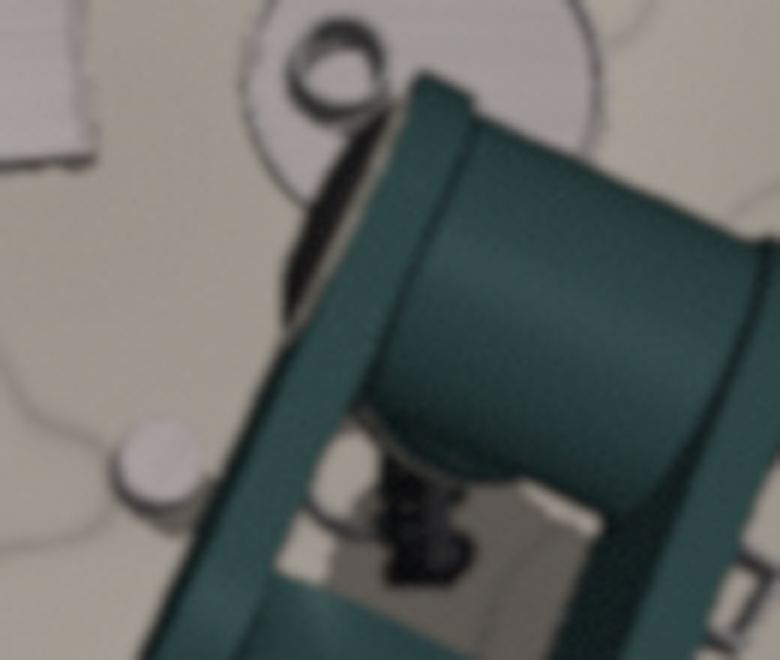

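Emit:
carry_out(
  increments=[
    {"yaw":0,"travel":[-0.25,0.4,-0.1],"gripper":-1},
    {"yaw":0,"travel":[0,0.6,0],"gripper":-1},
    {"yaw":0,"travel":[0,0.6,0],"gripper":-1},
    {"yaw":0,"travel":[0,0.2,0],"gripper":-1},
    {"yaw":0,"travel":[0,0,0],"gripper":-1},
  ],
)

```text
clock: 18.75
position: [0.4606, -0.19, 0.0502]
tool_rot: [0.71, 0.019, 0.013, -0.704]
force: [-0.5, 1.1, 0.3]
grip_width: 0.0856
```

```bash
python3 go.py .450 -.189 .01 0;python3 snap.py s12 side 290 100 130 100 6;python3 - <<'E'
from h import *
S=Cam("side"); p=r.observe()["position"]; x,y=p[:2]
f=lambda P:((S.proj(P)-[290,100]+.5)*6).round(0)
for z in (p[2],p[2]+.012): print(f([[x+.0425,y+.011,z],[x+.0425,y-.011,z],[x-.0425,y+.011,z],[x-.0425,y-.011,z]]).tolist())
E
```

```text
t 18.75 p [ 0.4606 -0.19    0.0502] head 0.52 tilt [ 0.046 -0.008 -0.999] w 0.0856 F [-0.5  1.1  0.3]
units [-0.31  0.99  0.04]
yaw units 0.08603307479563209
[[316.0, 378.0], [322.0, 352.0], [516.0, 392.0], [518.0, 365.0]]
[[317.0, 353.0], [322.0, 328.0], [518.0, 367.0], [520.0, 341.0]]
```

View pics/s12.png

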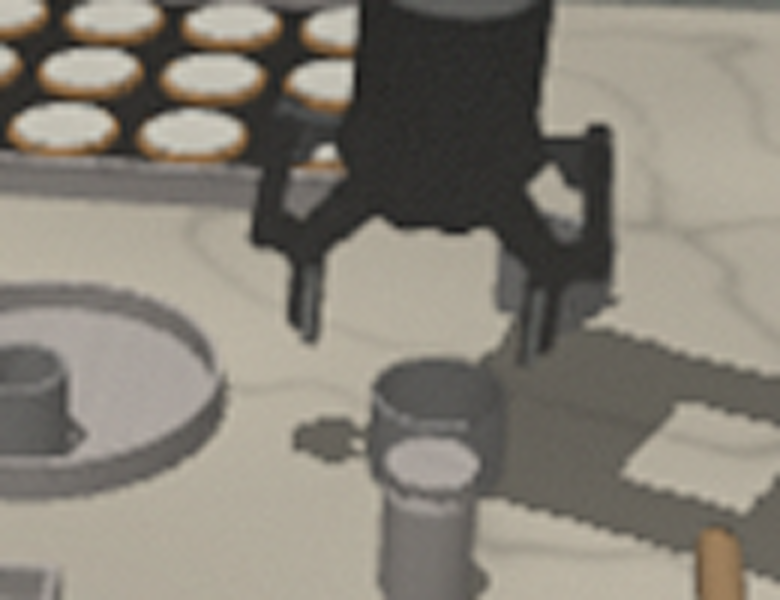

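Emit:
carry_out(
  increments=[
    {"yaw":0,"travel":[-0.28,0,0.03],"gripper":-1},
    {"yaw":0,"travel":[0,0.4,0],"gripper":-1},
    {"yaw":0,"travel":[0,0.4,0],"gripper":-1},
    {"yaw":0,"travel":[0,0.15,0],"gripper":-1},
    {"yaw":0,"travel":[0,0,0],"gripper":-1},
  ],
)

```text
clock: 19.22
position: [0.4526, -0.19, 0.0174]
tool_rot: [0.711, 0.022, 0.015, -0.703]
force: [-0.8, -0.0, -1.1]
grip_width: 0.0853
```

```bash
python3 go.py .451 -.189 .01 0
```

```text
t 19.22 p [ 0.4526 -0.19    0.0174] head 0.61 tilt [ 0.052 -0.011 -0.999] w 0.0853 F [-0.8 -0.  -1.1]
units [-0.05  0.18  0.03]
yaw units 0.10199569775212562
```

Emit:
carry_out(
  increments=[
    {"yaw":0,"travel":[-0.05,0.2,0.03],"gripper":-0.6},
    {"yaw":0,"travel":[0,0,0],"gripper":1},
    {"yaw":0,"travel":[0,0,0],"gripper":1},
    {"yaw":0,"travel":[0,0,0],"gripper":1},
    {"yaw":0,"travel":[0,0,0],"gripper":1},
  ],
  grip_force=40,
)

```text
clock: 19.63
position: [0.4522, -0.1896, 0.0133]
tool_rot: [0.711, 0.024, 0.016, -0.702]
force: [0.5, -0.4, -0.7]
grip_width: 0.0598
```

```bash
python3 go.py .632 -.258 .12 0;python3 -c "
from h import *
o=r.observe();print(o['joint_pos'].round(3),o['joint_efforts'].round(2))";python3 snap.py s13 side 290 100 130 100 6
```

```text
t 19.63 p [ 0.4522 -0.1896  0.0133] head 0.63 tilt [ 0.056 -0.013 -0.998] w 0.0598 F [ 0.5 -0.4 -0.7]
units [ 4.62 -2.39 -1.79]
yaw units 0.10459862963244386
[-0.457 -0.18   2.098  0.014  1.168 -0.473] [  0.   -41.59 -57.01   0.06  -0.28  -0.  ]
```

View pics/s13.png

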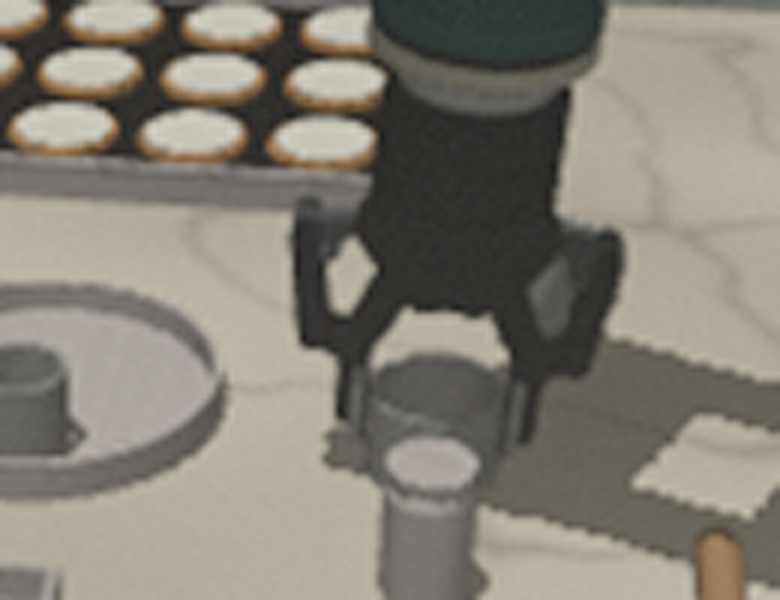

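Emit:
carry_out(
  increments=[
    {"yaw":0,"travel":[0,-0.5,0],"gripper":1},
    {"yaw":0,"travel":[0,-0.9,0],"gripper":1},
    {"yaw":0,"travel":[0.3,-0.8,-0.1],"gripper":1},
    {"yaw":0,"travel":[0.8,0,-0.3],"gripper":1},
    {"yaw":0,"travel":[0.9,0,-0.35],"gripper":1},
    {"yaw":0,"travel":[0.9,0,-0.35],"gripper":1},
    {"yaw":0,"travel":[0.8,0,-0.3],"gripper":1},
    {"yaw":0,"travel":[0.5,0,-0.15],"gripper":1},
    {"yaw":0,"travel":[0,0,0],"gripper":1},
  ],
  grip_force=60,
)

```text
clock: 20.43
position: [0.6223, -0.2509, 0.1185]
tool_rot: [0.712, 0.025, 0.018, -0.701]
force: [0.1, -0.2, -1.2]
grip_width: 0.0589
```

```bash
python3 go.py .632 -.258 .04 0
```

```text
t 20.43 p [ 0.6223 -0.2509  0.1185] head 0.62 tilt [ 0.06  -0.015 -0.998] w 0.0589 F [ 0.1 -0.2 -1.2]
units [ 0.12  1.98 -0.15]
yaw units 0.10310988777294483
```

Emit:
carry_out(
  increments=[
    {"yaw":0,"travel":[0.12,0.5,-0.15],"gripper":1},
    {"yaw":0,"travel":[0,0.7,0],"gripper":1},
    {"yaw":0,"travel":[0,0.6,0],"gripper":1},
    {"yaw":0,"travel":[0,0.1,0],"gripper":1},
  ],
)

```text
clock: 20.77
position: [0.6334, -0.2587, 0.0428]
tool_rot: [0.712, 0.026, 0.018, -0.701]
force: [-1.6, 0.1, -1.7]
grip_width: 0.059
```

```bash
python3 go.py .632 -.257 .0175 0;python3 snap.py s14 side 230 100 130 100 6
```

```text
t 20.77 p [ 0.6334 -0.2587  0.0428] head 0.65 tilt [ 0.063 -0.016 -0.998] w 0.059 F [-1.6  0.1 -1.7]
units [-0.07  0.63  0.05]
yaw units 0.10866237248218151
```

View pics/s14.png

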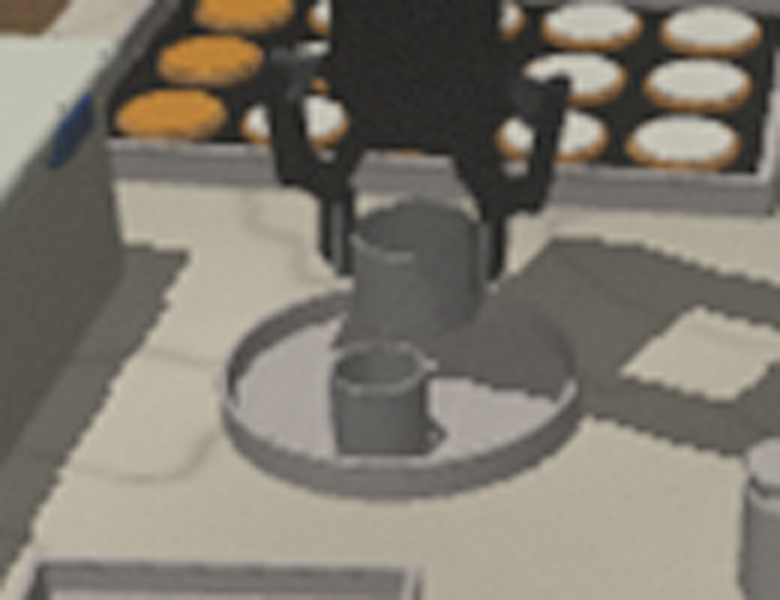

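Emit:
carry_out(
  increments=[
    {"yaw":0,"travel":[-0.05,0.35,0.05],"gripper":1},
    {"yaw":0,"travel":[0,0.2,0],"gripper":1},
    {"yaw":0,"travel":[0,0,0],"gripper":1},
  ],
)

```text
clock: 21.07
position: [0.633, -0.2571, 0.0233]
tool_rot: [0.713, 0.027, 0.019, -0.7]
force: [-0.5, 0.0, -0.3]
grip_width: 0.0588
```

```bash
python3 go.py .632 -.257 .0175 0
```

```text
t 21.07 p [ 0.633  -0.2571  0.0233] head 0.66 tilt [ 0.066 -0.017 -0.998] w 0.0588 F [-0.5  0.  -0.3]
units [-0.04  0.14  0.01]
yaw units 0.1092359483717426
```

Emit:
carry_out(
  increments=[
    {"yaw":0,"travel":[-0.03,0.14,0],"gripper":1},
    {"yaw":0,"travel":[0,0.02,0],"gripper":1},
  ],
)

```text
clock: 21.23
position: [0.6325, -0.2573, 0.0178]
tool_rot: [0.713, 0.028, 0.02, -0.7]
force: [0.2, -0.2, -0.9]
grip_width: 0.0588
```

```bash
python3 go.py .632 -.257 .0175 0
```

```text
t 21.23 p [ 0.6325 -0.2573  0.0178] head 0.66 tilt [ 0.067 -0.018 -0.998] w 0.0588 F [ 0.2 -0.2 -0.9]
units [-0.01  0.01  0.01]
yaw units 0.11076882851023129
```

Emit:
carry_out(
  increments=[
    {"yaw":0,"travel":[0,0,0],"gripper":-0.85},
    {"yaw":0,"travel":[0,0,0],"gripper":-0.85},
    {"yaw":0,"travel":[0,0,0],"gripper":-0.85},
    {"yaw":0,"travel":[0.02,-0.4,0],"gripper":-0.85},
    {"yaw":0,"travel":[0.04,-0.7,0],"gripper":-0.85},
    {"yaw":0,"travel":[0.05,-0.9,0],"gripper":-0.85},
    {"yaw":0,"travel":[0,-0.7,0],"gripper":-0.85},
    {"yaw":0,"travel":[0,0,0],"gripper":-0.85},
  ],
)

```text
clock: 21.9
position: [0.6292, -0.2553, 0.1315]
tool_rot: [0.713, 0.028, 0.02, -0.7]
force: [0.8, -0.4, 1.0]
grip_width: 0.0791
```

```bash
python3 go.py .401 -.340 .12 -31;python3 snap.py s15 side 230 100 130 100 6
```

```text
t 21.9 p [ 0.6292 -0.2553  0.1315] head 0.66 tilt [ 0.067 -0.018 -0.998] w 0.0791 F [ 0.8 -0.4  1. ]
units [-5.74 -0.06 -2.05]
yaw units 5.27661256051601
```

View pics/s15.png

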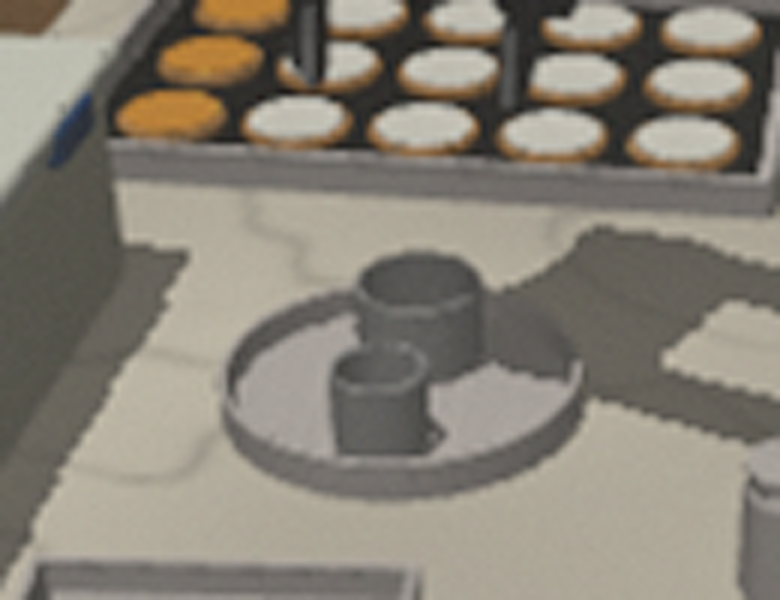

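Both rings stand side by side in the round tin, small at (380,400) and large at (420,315). Next is the small square.

Emit:
carry_out(
  increments=[
    {"yaw":0.66,"travel":[-0.62,0,-0.44],"gripper":-0.85},
    {"yaw":0.66,"travel":[-0.62,0,-0.44],"gripper":-0.85},
    {"yaw":0.66,"travel":[-0.62,0,-0.44],"gripper":-0.85},
    {"yaw":0.66,"travel":[-0.62,0,-0.44],"gripper":-0.85},
    {"yaw":0.66,"travel":[-0.62,0,-0.44],"gripper":-0.85},
    {"yaw":0.66,"travel":[-0.62,0,-0.44],"gripper":-0.85},
    {"yaw":0.66,"travel":[-0.62,0,-0.44],"gripper":-0.85},
    {"yaw":0.66,"travel":[-0.5,0,-0.35],"gripper":-0.85},
    {"yaw":0,"travel":[0,0,0],"gripper":-0.85},
  ],
)

```text
clock: 22.7
position: [0.4027, -0.3441, 0.1081]
tool_rot: [-0.677, 0.175, -0.22, 0.68]
force: [0.1, -0.3, -0.7]
grip_width: 0.0789
```

```bash
python3 go.py .401 -.340 .06 -31
```

```text
t 22.7 p [ 0.4027 -0.3441  0.1081] head -32.48 tilt [ 0.062 -0.014 -0.998] w 0.0789 F [ 0.1 -0.3 -0.7]
units [-0.16  1.2   0.04]
yaw units -0.24584033753243753
```

Emit:
carry_out(
  increments=[
    {"yaw":-0.2,"travel":[-0.14,0.5,0.04],"gripper":-0.85},
    {"yaw":0,"travel":[0,0.5,0],"gripper":-0.85},
    {"yaw":0,"travel":[0,0.2,0],"gripper":-0.85},
  ],
)

```text
clock: 22.95
position: [0.401, -0.3414, 0.0592]
tool_rot: [-0.68, 0.167, -0.214, 0.681]
force: [-0.2, -0.0, -0.9]
grip_width: 0.0793
```

```bash
python3 go.py .401 -.340 .01 -31;python3 snap.py s16 side 330 80 100 80 7;python3 - <<'E'
from h import *
S=Cam("side"); o=r.observe();p=o["position"]; M=R.from_quat(o["tool_rot"]).as_matrix()
f=lambda P:((S.proj(P)-[330,80]+.5)*7).round(0).tolist()
for b in (0,.012): print(f([p+M@[a*.04,-b,c*.011] for a in(1,-1) for c in (1,-1)]))
E
```

```text
t 22.95 p [ 0.401  -0.3414  0.0592] head -31.35 tilt [ 0.064 -0.016 -0.998] w 0.0793 F [-0.2 -0.  -0.9]
units [-0.1   1.23  0.01]
yaw units -0.05774271111530519
[[284.0, 356.0], [313.0, 339.0], [450.0, 423.0], [478.0, 404.0]]
[[288.0, 330.0], [317.0, 313.0], [455.0, 396.0], [484.0, 378.0]]
```

View pics/s16.png

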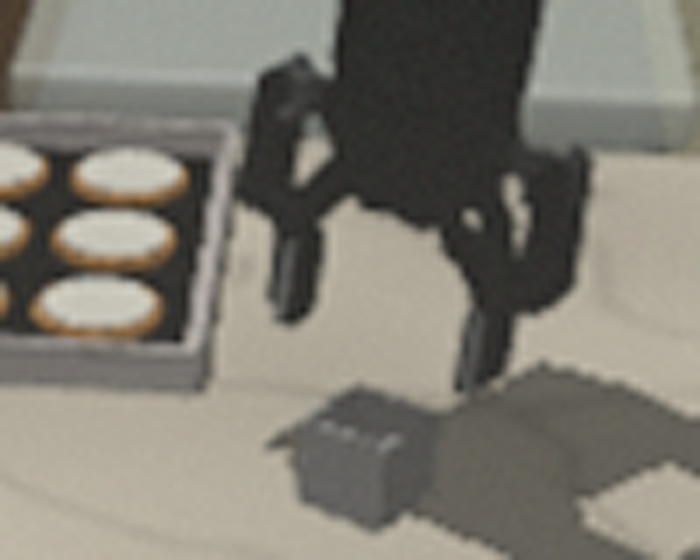

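Emit:
carry_out(
  increments=[
    {"yaw":0,"travel":[-0.06,0.5,0],"gripper":-0.85},
    {"yaw":0,"travel":[0,0.5,0],"gripper":-0.85},
    {"yaw":0,"travel":[0,0.15,0],"gripper":-0.85},
  ],
)

```text
clock: 23.25
position: [0.4033, -0.3408, 0.0124]
tool_rot: [-0.68, 0.167, -0.213, 0.681]
force: [-0.1, 0.1, -0.0]
grip_width: 0.079
```

```bash
python3 go.py .402 -.340 .01 -31;python3 snap.py s17 side 330 80 100 80 7
```

```text
t 23.25 p [ 0.4033 -0.3408  0.0124] head -31.22 tilt [ 0.064 -0.016 -0.998] w 0.079 F [-0.1  0.1 -0. ]
units [-0.04  0.06 -0.  ]
yaw units -0.036876093699769776
```

View pics/s17.png

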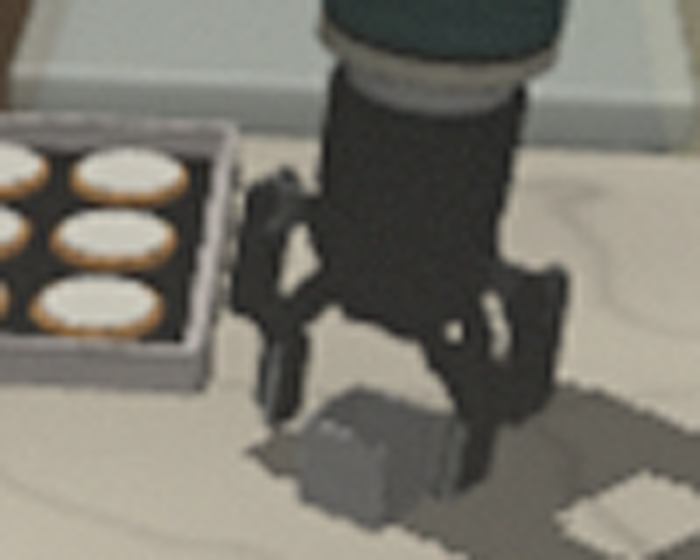

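Emit:
carry_out(
  increments=[
    {"yaw":0,"travel":[-0.03,0.08,0],"gripper":0},
    {"yaw":0,"travel":[0,0,0],"gripper":1},
    {"yaw":0,"travel":[0,0,0],"gripper":1},
    {"yaw":0,"travel":[0,0,0],"gripper":1},
    {"yaw":0,"travel":[0,0,0],"gripper":1},
  ],
  grip_force=40,
)

```text
clock: 23.72
position: [0.4042, -0.3411, 0.0128]
tool_rot: [-0.68, 0.165, -0.214, 0.681]
force: [-0.5, -0.1, -0.7]
grip_width: 0.0421
```

```bash
python3 go.py .663 -.025 .12 3;python3 snap.py s18 side 330 80 100 80 7
```

```text
t 23.72 p [ 0.4042 -0.3411  0.0128] head -31.14 tilt [ 0.066 -0.018 -0.998] w 0.0421 F [-0.5 -0.1 -0.7]
units [ 1.62 -2.38 10.16]
yaw units -5.690639625706979
```

View pics/s18.png

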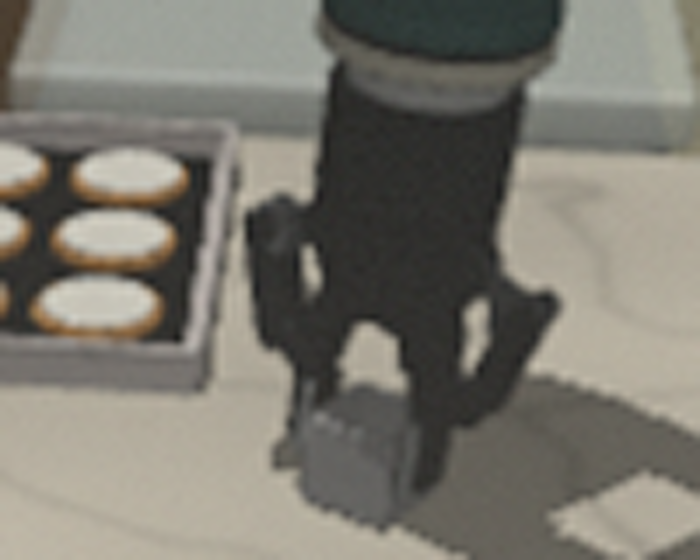

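Emit:
carry_out(
  increments=[
    {"yaw":0,"travel":[0,-0.4,0],"gripper":1},
    {"yaw":0,"travel":[0,-0.8,0],"gripper":1},
    {"yaw":0,"travel":[0,-0.9,0],"gripper":1},
    {"yaw":0,"travel":[0,-0.6,0],"gripper":1},
  ],
  grip_force=60,
)

```text
clock: 24.1
position: [0.3948, -0.3372, 0.1195]
tool_rot: [-0.679, 0.168, -0.211, 0.683]
force: [0.7, -1.7, -0.5]
grip_width: 0.0413
```

Emit:
carry_out(
  increments=[
    {"yaw":-0.5,"travel":[0.3,0,0.5],"gripper":1},
    {"yaw":-0.5,"travel":[0.38,0,0.8],"gripper":1},
    {"yaw":-0.5,"travel":[0.38,0,0.8],"gripper":1},
    {"yaw":-0.5,"travel":[0.38,0,0.8],"gripper":1},
    {"yaw":-0.5,"travel":[0.38,0,0.8],"gripper":1},
    {"yaw":-0.5,"travel":[0.38,0,0.8],"gripper":1},
    {"yaw":-0.5,"travel":[0.38,0,0.8],"gripper":1},
    {"yaw":-0.5,"travel":[0.38,0,0.8],"gripper":1},
    {"yaw":-0.5,"travel":[0.38,0,0.8],"gripper":1},
    {"yaw":-0.5,"travel":[0.38,0,0.8],"gripper":1},
    {"yaw":-0.3,"travel":[0.3,0,0.6],"gripper":1},
    {"yaw":0,"travel":[0,0,0],"gripper":1},
  ],
)

```text
clock: 25.1
position: [0.6469, -0.0537, 0.1448]
tool_rot: [0.715, 0.038, 0.014, -0.698]
force: [-0.7, 0.1, -1.4]
grip_width: 0.0413
```

```bash
python3 go.py .663 -.025 .06 3
```

```text
t 25.1 p [ 0.6469 -0.0537  0.1448] head 2.0 tilt [ 0.075 -0.022 -0.997] w 0.0413 F [-0.7  0.1 -1.4]
units [0.27 2.13 0.75]
yaw units -0.16655678079763447
```

Emit:
carry_out(
  increments=[
    {"yaw":-0.15,"travel":[0.2,0.2,0.5],"gripper":1},
    {"yaw":0,"travel":[0.05,0.5,0.15],"gripper":1},
    {"yaw":0,"travel":[0,0.6,0],"gripper":1},
    {"yaw":0,"travel":[0,0.6,0],"gripper":1},
    {"yaw":0,"travel":[0,0.2,0],"gripper":1},
    {"yaw":0,"travel":[0,0,0],"gripper":1},
  ],
)

```text
clock: 25.6
position: [0.6644, -0.0264, 0.0616]
tool_rot: [0.715, 0.047, 0.009, -0.698]
force: [-0.1, -0.4, -0.5]
grip_width: 0.0415
```

```bash
python3 go.py .663 -.025 .017 3;python3 snap.py s19 side 210 130 130 100 6
```

```text
t 25.6 p [ 0.6644 -0.0264  0.0616] head 3.11 tilt [ 0.08  -0.022 -0.997] w 0.0415 F [-0.1 -0.4 -0.5]
units [-0.12  1.11  0.07]
yaw units 0.018908592847196815
```

View pics/s19.png

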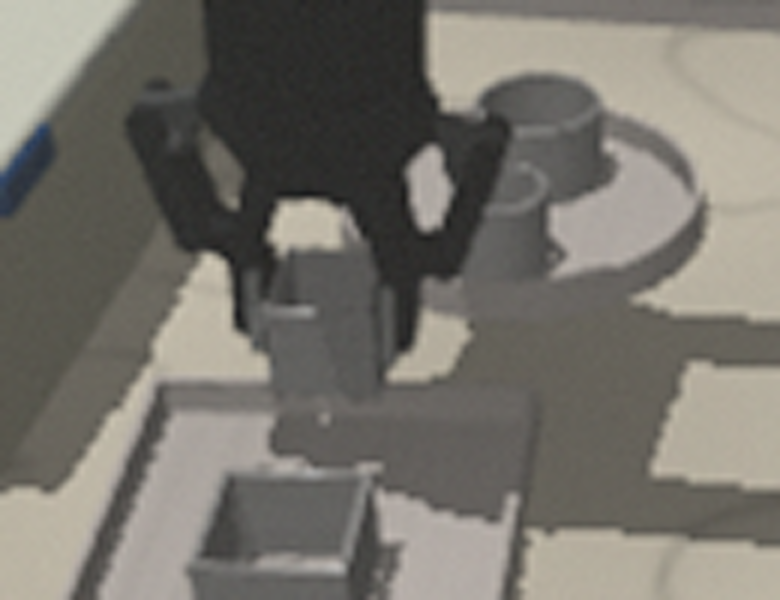

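Emit:
carry_out(
  increments=[
    {"yaw":0,"travel":[-0.1,0.4,0.06],"gripper":1},
    {"yaw":0,"travel":[0,0.4,0],"gripper":1},
    {"yaw":0,"travel":[0,0.15,0],"gripper":1},
    {"yaw":0,"travel":[0,0,0],"gripper":1},
  ],
)

```text
clock: 25.98
position: [0.6657, -0.0265, 0.0282]
tool_rot: [0.715, 0.048, 0.012, -0.697]
force: [-0.0, -0.4, -1.1]
grip_width: 0.0414
```

```bash
python3 go.py .663 -.025 .0175 3
```

```text
t 25.98 p [ 0.6657 -0.0265  0.0282] head 3.02 tilt [ 0.086 -0.023 -0.996] w 0.0414 F [-0.  -0.4 -1.1]
units [-0.09  0.26  0.05]
yaw units 0.003567683283643911
```

Emit:
carry_out(
  increments=[
    {"yaw":0,"travel":[-0.08,0.2,0.04],"gripper":1},
    {"yaw":0,"travel":[0,0.07,0],"gripper":1},
    {"yaw":0,"travel":[0,0,0],"gripper":1},
  ],
)

```text
clock: 26.23
position: [0.6641, -0.0257, 0.0182]
tool_rot: [0.715, 0.049, 0.013, -0.697]
force: [0.8, 0.5, 0.0]
grip_width: 0.0411
```

```bash
python3 go.py .663 -.025 .0175 3; python3 snap.py s20 side 210 130 130 100 6
```

```text
t 26.23 p [ 0.6641 -0.0257  0.0182] head 2.99 tilt [ 0.088 -0.023 -0.996] w 0.0411 F [0.8 0.5 0. ]
units [-0.03  0.02  0.02]
yaw units -0.0009689504771728252
```

View pics/s20.png

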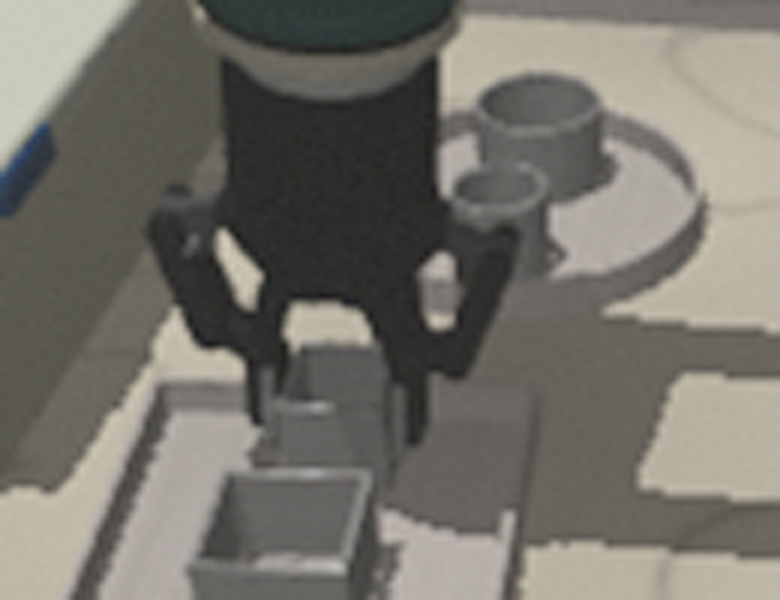

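Emit:
carry_out(
  increments=[
    {"yaw":0,"travel":[0,0,0],"gripper":-0.55},
    {"yaw":0,"travel":[0,0,0],"gripper":-0.55},
    {"yaw":0,"travel":[0,0,0],"gripper":-0.55},
    {"yaw":0,"travel":[0.03,-0.4,0],"gripper":-0.55},
    {"yaw":0,"travel":[0.06,-0.7,0],"gripper":-0.55},
    {"yaw":0,"travel":[0.08,-0.9,0],"gripper":-0.55},
    {"yaw":0,"travel":[0,-0.9,0],"gripper":-0.55},
    {"yaw":0,"travel":[0,-0.9,0],"gripper":-0.55},
    {"yaw":0,"travel":[0,-0.5,0],"gripper":-0.55},
    {"yaw":0,"travel":[0,0,0],"gripper":-0.55},
  ],
)

```text
clock: 27.12
position: [0.6546, -0.021, 0.1989]
tool_rot: [0.715, 0.049, 0.012, -0.697]
force: [-0.3, 0.1, 1.1]
grip_width: 0.0661
```

```bash
python3 go.py; python3 snap.py s21 side 180 120 210 200 4 ; python3 - <<'E'
from ov import *
S=Cam("side")
d=dict
overlay(S,cv2.imread("pics/s21_full.png"),[d(k="noz",x=.6409,y=.2394,z0=.004),d(k="ring",r=.022,x=.6338,y=-.1843,z0=.004),d(k="ring",r=.03,x=.6325,y=-.2573,z0=.004),d(k="sq",w=.056,th=3,x=.6611,y=.0511,z0=.004),d(k="sq",w=.042,th=3,x=.664,y=-.0257,z0=.004),d(k="cyl",x=.440,y=.108,r=.02,h=.062)],(190,120,200,190),4,"pics/ov21.png")
E
```

```text
t 27.12 p [ 0.6546 -0.021   0.1989] head 3.0 tilt [ 0.087 -0.023 -0.996] w 0.0661 F [-0.3  0.1  1.1]
```

View pics/ov21.png

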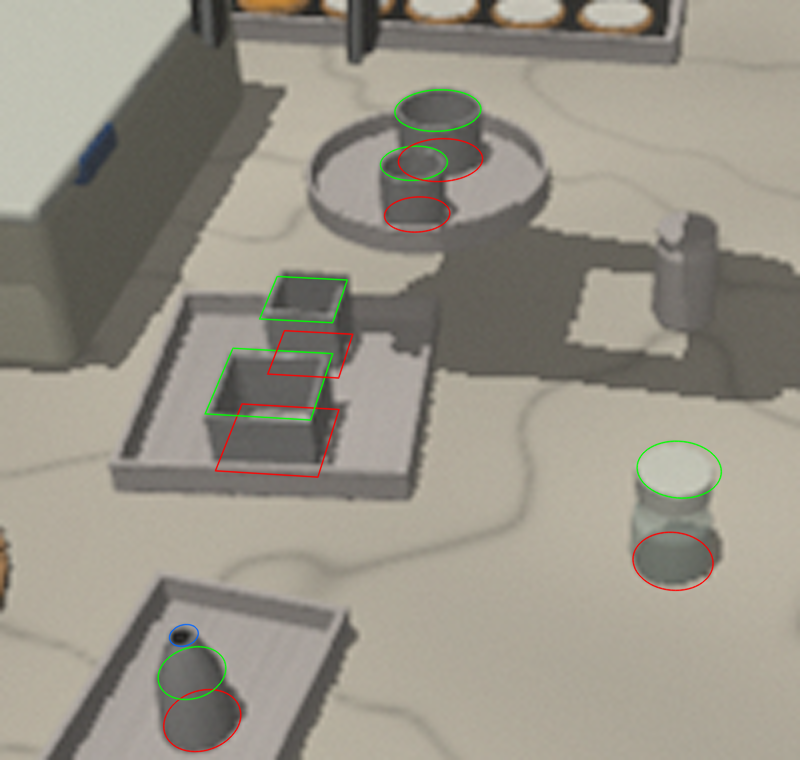

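```bash
python3 - <<'E'
from h import *
im=cv2.imread("pics/s21_full.png"); crop(im,210,135,120,105,6,"pics/z21.png")
E
python3 snap.py t21 top 200 100 260 170 3
```

```text
(no output)
```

View pics/z21.png

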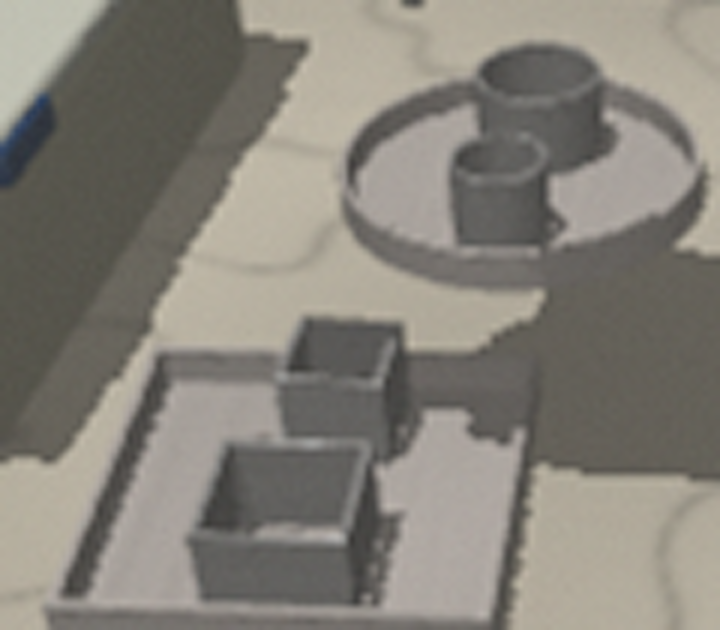

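View pics/t21.png

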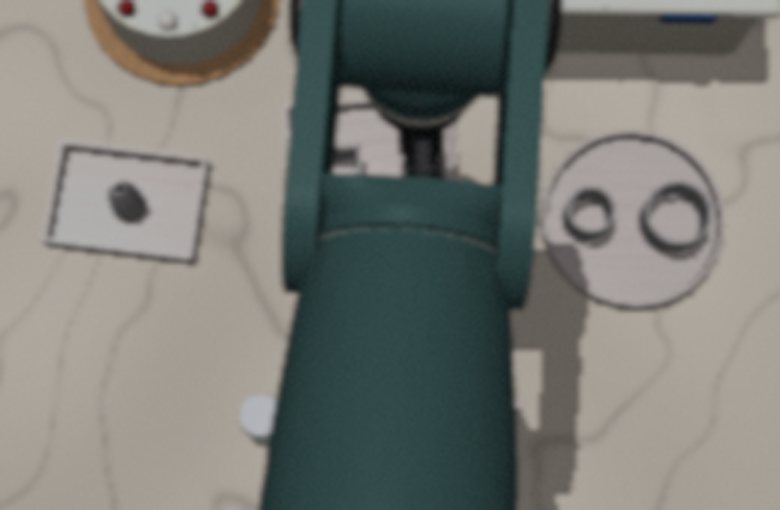

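Everything stands flat and apart: rings at (500,190) and (540,105), squares at (345,390) and (285,525) in the side crop, and the nozzle centred in the tray at (128,202) in the top crop. The jar hasn't moved, and the gripper is about 150 mm above everything. Handing in.

```bash
python3 -c "
from workcell import r
print(r.hand_in()); print(r.observe()['clock'])"
```

```text
the job is handed in; nothing more can be done
None
the job is handed in; nothing more can be done
```

All five tools are put away and the job is handed in, at about 27 s on the clock. `hand_in()` reports no verdict.

**Placement:** The two squares are in the square tin, about 77 mm apart. The two rings are in the round tin, about 73 mm apart. The nozzle stands on its wide end in the middle of the oblong tray.

**Last checks:** In the final side view, all five pieces and the jar matched upright outlines drawn at their expected positions to within a few mm, with the gripper clear above. The top view confirmed the rings and nozzle, and the jar looked unmoved.

**What went wrong or could not be checked:**
- The first grip on the small ring was too high, so I opened up and gripped it again lower.
- The tool slowly tilted to about 5° by the end, and I could not correct it. It was about 4–5° off when I released the large ring and small square, but both stand flat.
- In the last top view the arm hid the square tin, and in the side view the lower edges of the squares were partly hidden. Their flatness rests on how their rims line up in the side view.

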